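Press a glued dowel home in the locking clamp

ROBOT

A 6-joint arm with a two-finger parallel gripper is mounted at the origin on the work surface. World frame = base frame: x ahead of the robot, y to its left, z up, the work surface at z = 0. Lengths are in mm, angles in rad, forces in N, time in s.
With the tool pointing down it reaches from about 275 to 1000 mm from the base axis. Payload 8.4 kg.
Tool frame: the origin (TCP) lies midway between the tips of the shut fingers; the grasp point (between the pads) lies 19 mm behind it; y points along the fingers, z is the direction in which the jaws open and shut, and the axes are right-handed (so a half turn about y gives the same grasp; the last joint's range is limited). The gripper opens to 85 mm and grips with 20 to 120 N. Pads are 22 mm wide; open, the fingers measure 114 mm over their backs; the gripper's body (76 mm by 85 mm) begins 54 mm behind the grasp point. The pads swing forward as they close: fully open they stand 13 mm farther back than shut.
Start: joints at [-1.348, 0.353, 1.633, -0, 1.155, -0.002], TCP at [139.318, -609.277, 231.281] pointing down, gripper open.
Joint ranges: [-2.63, 2.63], [-0.92, 2.1], [0.06, 2.66], [-1.3, 4.44], [0, 2.69], [-3.02, 3.02]. Speed limits (rad/s): [2.22, 2.22, 2.79, 3.14, 3.14, 3.14].

INTERFACE

Orientations are given as [roll, pitch, yaw] about the fixed x, y, z axes, in that order (R = Rz(yaw) Ry(pitch) Rx(roll)).
In Python, from rig import r, imaging gives the robot as it stands. The module is installed in compiled form; this text tells all that it offers.
- The arm moves only by the tool send_rows, never from a script. Its argument "series" is a list of rows, each a list of 6 numbers: the shift along the tool's x, y, z in m, then the turn, a rotation vector about the tool's x, y, z in degrees. In form: [[dx, dy, dz, ax, ay, az], ...]. A call has 1 to 8 rows; each row shifts and turns the commanded pose from where the row before left it, along the tool's axes as they then stand; what a row does not reach is not made up. A row lasts 1/10 s, in which the tool goes at most 50 mm and 8.59 degrees, less where a joint would pass 70% of its speed; a pose out of reach is approached as far as the arm can. A call is refused whole if a number of a shift passes 0.05 or a number of a turn 8.59, either way. A call with a gripper value outside its range is refused whole. "gripper" is the opening, from 0 (shut) to 1 (fully open), set as the call begins (left out, the last holds). The fingers move at their own pace and stop on an object; "squeeze" is the grip in N (left out, the last holds). Time passes only in rows, so rows that do not move let the fingers close. It gives the time, the measured TCP pose, the force and the opening at its end, in the units of the state.
- r.sense(): the state, without advancing time (a new reading comes with each control period).
- imaging.grab_frame(name): name is "scene" or "side" or "wrist"; returns a dict with "frame" (400x640x3 uint8, red, green, blue), "depth" (400x640 float32, mm along the optical axis (not along the pixel's ray), 0 where there is no reading), "intrinsics" (3x3 intrinsics, pixels), "distortion" ([k1, k2, p1, p2, k3] as OpenCV has them; the pictures are not rectified), "origin" and "rotation" of the camera in the world. Camera axes: x right, y down, z forward; pixel columns grow to the right and rows downward; lengths in mm; the calibration is good to about 2 mm. A picture is of the moment at which its call begins.
- r.sign_off(): hands the job in, once; it reports no verdict.
The state is a dict: "clock": time; "qpos": joint angles; "qvel": joint speeds; "joint_efforts": joint torques, N m; "eef_pos": TCP position; "tcp_rot": TCP orientation; "contact_force": force on the tool from outside, world axes, zero at the start; "wrist_torque": the same for the moment, N m; "opening": opening from 0.0 (shut) to 1.0 (fully open).
Only numpy, scipy, OpenCV 4.12 (cv2) and the standard library are available. Lean on these libraries where they do the work, as an engineer would, in place of code of your own. Each camera call takes 0.05 s, during which the arm holds its last target.

TASK

The wooden dowel in the batten still stands proud: push the locking clamp's upper handle down by its end until it goes over centre and stays locked by itself, squeezing the dowel flush, and take your hand off it for a second. Then flick the upright release lever on the handle towards the handle's end so that the jaw springs off, draw the batten out of the jaws and lay it gently, dowel up, flat in the plywood tray, leaving the clamp open. Go by feel: never put more than about 30 N on the clamp, and do not disturb the other things on the bench.

Things in the scene. Friction and masses are not known exactly. Their poses are not given: they have to be found in the camera images.
- clamp: Steel locking pliers mounted level on a plywood board (400 x 100 x 18 mm) screwed to the bench. Origin on the bench under the jaw hinge; x runs along the clamp out of the jaws' mouth, -x along the handles to their ends, z up. The upper jaw is 22 mm wide and reaches to x = 82 mm, up to 145 mm above the bench when open. The fixed lower handle runs to x = -220 mm, its top 34 mm above the bench.
- handle_pivot (a point): Pin on which the upper handle turns (axis: clamp y), 60 mm above the bench at clamp x = -36 mm. Pushing the handle's end down shuts the upper jaw. The last 4 mm or so at its end, past the centre, it drops by itself if let go, onto a hard stop, and stays locked there.
- handle_end (a point): Pushing spot on top of the upper handle, a steel bar 24 mm wide, 148 mm from handle_pivot; the flat there runs 30 mm back, 22 mm on. It starts raised 33 to 54 degrees, stays where left. Locked, this point is 72 to 106 mm above the bench, by an unseen screw setting: go by feel. The push climbs to about 10 N, fades to 2-4 N over the last 20 mm, then the hard stop is felt (4 N or more per mm).
- release_tab (a point): Point on the release lever, an upright steel tab (16 mm wide, 5 thick) standing on the handle 100 mm from handle_pivot; its top is 19 mm above, the handle's top 32 to 54 mm below. Push it at this point, on its jaw side, along clamp -x some 25 to 40 mm (about 10 N) to its stop, keeping 20 mm clear of the rising handle, then let go: the handle springs up 40 mm or more, the jaw opens, the tab springs back.
- release (a joint): Turn of the release lever in rad: 0 at rest, grows to 0.85 (its stop) as the tab is pushed towards the handle's end; from about 0.1 on it lifts the locked handle.
- pad_face (a point): Centre of the under face of the round rubber pad (24 mm across) at the tip of the upper jaw, which comes down on the dowel, at clamp x = 70 mm. About 63 mm above the bench when locked, 75 mm with the jaw open.
- batten_center (a point): Centre (half-way up) of the light wooden batten, 160 x 40 x 24 mm, 0.11 kg, lying on the bed under the jaw; x along its length out of the jaws, z up (dowel side). Grasp it across its 40 mm width 10 to 40 mm out (+x) from its centre, clear of the jaw. Draw it out along +x by 70 mm or more before raising it.
- dowel_top (a point): Centre of the top of the dark wooden dowel, 16 mm across, in the batten 50 mm from its centre towards -x. Flush, it lies 12 mm above batten_center.
- dowel (a joint): How far the dowel has been pushed in from standing 6 mm proud, in m: 0.006 is flush with the batten's top; it starts at 0 to 0.002. It is a tight fit: about 10 N of friction.
- tray: Shallow plywood tray on the bench, 215 (its x) x 135 (its y) mm outside, walls 6 mm thick and 14 mm high, floor about 6 mm thick; origin at the centre of its underside.
- pad: The rubber pad itself with its sprung stem; origin at pad_face.
- batten: The batten; origin at the centre of its underside, 12 mm below batten_center.
- glue_jar: Yellow glue jar, 72 mm across, 95 mm high; leave alone.
- cup: Green cup, 76 mm across, 85 mm high; leave alone.
- phone: Black phone lying flat, 75 x 150 x 9 mm; leave alone.
- screwdriver: Screwdriver lying flat; leave alone.
- bed (a point): Middle of the top of the lower jaw, a fixed flat steel bed 135 x 28 mm, 40 mm above the bench, 92 mm out from the clamp's origin; it carries the batten.
There are look-alikes about, which are no part of the job. Leave any green look-alike of the batten alone.

How it is judged:
By the outcome, as a careful person would: the job done as asked, in the order asked, and still so for the second after the job is handed in, with the robot touching nothing.
It also fails if it takes over 72 s, if anything falls off the work surface, if the arm or the gripper's body presses on something with over 40 N, if the wrist force passes 120 N, or if a joint passes its speed limit or range.

## Working session

There is one attempt and no reset: what is moved stays moved. The work goes in short steps, Python scripts to look and compute and a tool call to move; the robot and the scene stay as the last step left them, time stands still between calls to the robot, and variables do not carry over. Pictures are saved under pics/ and viewed, and the job is handed in when it is done.

Besides the shell and the picture viewer there is one more tool, called in YAML: its name, and indented under it one key for each argument. send_rows: Moves the arm, as the interface text tells. Its arguments: {"type":"object","properties":{"series":{"type":"array","items":{"type":"array","items":{"type":"number"}}},"gripper":{"type":"number"},"squeeze":{"type":"number"}},"required":["series"]}

```bash
mkdir -p pics; cat > h.py <<'E'
from rig import r, imaging
import numpy as np, cv2
from scipy.spatial.transform import Rotation as R
def grab(n,tag):
    f=imaging.grab_frame(n); np.savez('pics/%s.npz'%tag,**{k:np.array(v) for k,v in f.items()})
    cv2.imwrite('pics/%s.png'%tag,f['frame'][:,:,::-1]); return f
def load(tag): return dict(np.load('pics/%s.npz'%tag))
def ray(f,u,v):
    p=cv2.undistortPoints(np.array([[[u,v]]],float),f['intrinsics'],f['distortion'])[0,0]
    return np.array([p[0],p[1],1.])
def pt(f,u,v,w=1):
    d=f['depth'][int(v)-w:int(v)+w+1,int(u)-w:int(u)+w+1]; d=np.median(d[d>0]) if (d>0).any() else np.nan
    return f['rotation']@(ray(f,u,v)*d)+f['origin']
def onz(f,u,v,z):
    d=f['rotation']@ray(f,u,v); o=f['origin']; return o+d*(z-o[2])/d[2]
def proj(f,P):
    P=np.atleast_2d(P).astype(float); rv=cv2.Rodrigues(f['rotation'].T)[0]; t=-f['rotation'].T@f['origin']
    return cv2.projectPoints(P,rv,t,f['intrinsics'],f['distortion'])[0][:,0]
def crop(tag,u0,v0,u1,v1,s,out):
    i=cv2.imread('pics/%s.png'%tag)[v0:v1,u0:u1]; cv2.imwrite('pics/%s.png'%out,cv2.resize(i,None,fx=s,fy=s,interpolation=cv2.INTER_CUBIC))
E
python3 - <<'E'
from h import *
s=r.sense(); print(s)
for n in ('scene','side','wrist'):
    f=grab(n,n+'0'); print(n,f['origin'],f['rotation'].round(3).tolist())
E
```

```text
{'clock': 0.0, 'qpos': array([-1.34837577e+00,  3.53655676e-01,  1.63413255e+00,  5.77443621e-07,
        1.15522421e+00, -2.41403987e-03]), 'qvel': array([ 1.96508030e-03, -8.09724879e-04,  9.16593711e-04, -2.80994048e-04,
        9.62470954e-05,  2.10012702e-04]), 'joint_efforts': array([ 1.46666618e-03, -6.05248833e+01, -3.42068732e+01,  1.89991702e-04,
        9.44227329e-03, -1.94000182e-05]), 'eef_pos': array([ 139.22555389, -608.79919385,  230.55766976]), 'tcp_rot': array([-1.57221610e+00,  3.95536108e-06, -2.91675830e+00]), 'contact_force': array([-0.16135094, -0.04047054,  0.18416001]), 'wrist_torque': array([-0.00778965,  0.00713123, -0.02651875]), 'opening': 1.003250259317871}
scene [1245.38166351  520.41439297 1069.16921817] [-2.435, -0.007, 2.226]
side [154.19154172 981.87259224 767.39799535] [-2.124, 0.016, -2.724]
wrist [ 208.44144469 -593.70643351  373.94652175] [2.862, 0.002, -1.345]
```

```bash
sed -i "s/f=imaging.grab_frame(n); /f=dict(imaging.grab_frame(n)); f['rotation']=R.from_euler('xyz',f['rotation']).as_matrix(); /" h.py
python3 - <<'E'
import numpy as np
from scipy.spatial.transform import Rotation as R
for n in ('scene0','side0','wrist0'):
    d=dict(np.load(f'pics/{n}.npz')); d['rotation']=R.from_euler('xyz',d['rotation']).as_matrix(); np.savez(f'pics/{n}.npz',**d); print(d['rotation'].round(2).tolist())
E
```

```text
[[-0.61, 0.6, -0.52], [0.79, 0.47, -0.39], [0.01, -0.65, -0.76]]
[[-0.91, -0.2, 0.35], [-0.41, 0.49, -0.77], [-0.02, -0.85, -0.53]]
[[0.22, -0.94, -0.27], [-0.97, -0.22, -0.06], [-0.0, 0.28, -0.96]]
```

View pics/scene0.png

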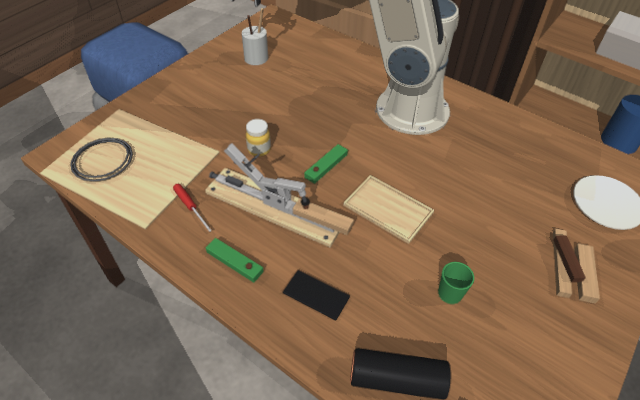

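View pics/side0.png

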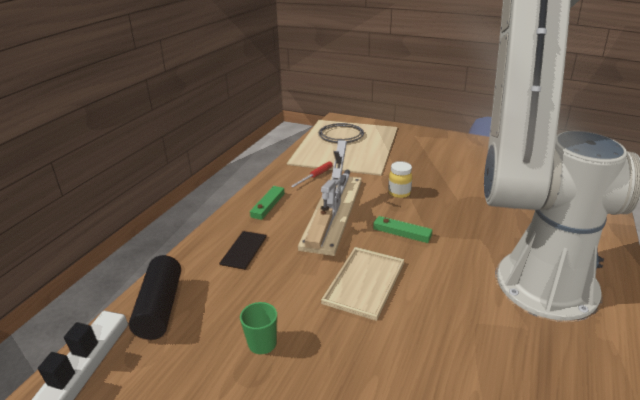

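View pics/wrist0.png

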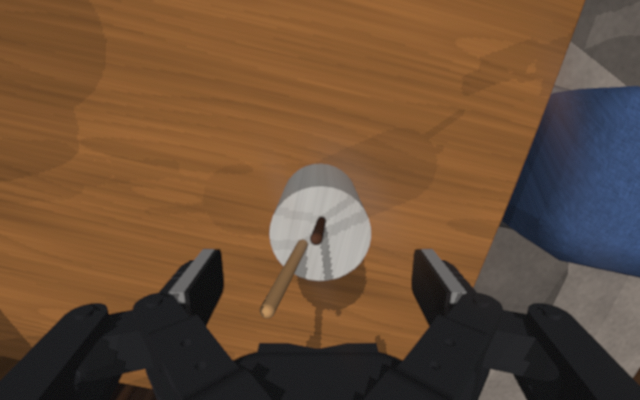

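The batten in the jaws is at scene (325,217). Look-alikes are the green blocks at (326,163) and (234,260) and the wood pieces at (563,265) and (589,272). The tray is at (388,208); the plain board at (130,165) could be taken for it. Next I'll crop in close.

```bash
python3 - <<'E'
from h import *
crop('scene0',195,130,365,255,4.6,'c1'); crop('side0',270,130,420,260,4.6,'c2')
f=load('scene0')
for u,v in [(400,300),(236,154),(300,190),(388,208),(340,220)]: print(u,v,pt(f,u,v).round(1))
E
```

```text
400 300 [648.5 339.1   0.7]
236 154 [ 634.1 -194.7  163.1]
300 190 [608.5  -1.4 132.4]
388 208 [424.3 164.    6.5]
340 220 [580.1 106.8  65.3]
```

View pics/c1.png

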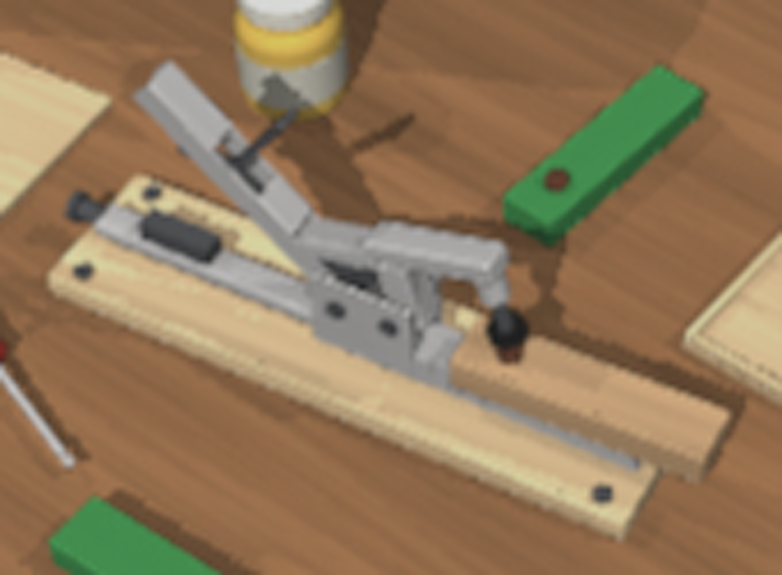

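View pics/c2.png

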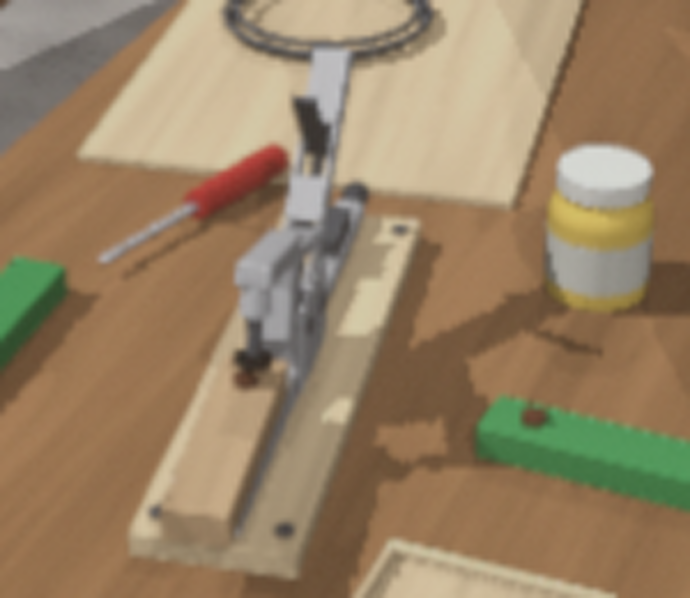

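```bash
cat >> h.py <<'E'
def cloud(f):
    h,w=f['depth'].shape; uv=np.stack(np.meshgrid(np.arange(w),np.arange(h)),-1).reshape(-1,1,2).astype(float)
    p=cv2.undistortPoints(uv,f['intrinsics'],f['distortion'])[:,0]; d=f['depth'].reshape(-1,1)
    P=(np.c_[p,np.ones(len(p))]*d)@f['rotation'].T+f['origin']; P[d[:,0]<=0]=np.nan; return P.reshape(h,w,3)
E
python3 - <<'E'
from h import *
for t,(a,b,c,d) in [('scene0',(195,130,365,255)),('side0',(290,130,370,260))]:
    f=load(t); P=cloud(f)[b:d,a:c].reshape(-1,3)
    for nm,lo,hi in [('board',15,21),('batten',61,67)]:
        Q=P[(P[:,2]>lo)&(P[:,2]<hi)]; 
        Q=Q[(np.abs(Q[:,0]-600)<250)]
        rc=cv2.minAreaRect(Q[:,:2].astype(np.float32)); print(t,nm,len(Q),rc)
f=load('scene0');P=cloud(f)
# tray
Q=P[165:250,335:445].reshape(-1,3);Q=Q[(Q[:,2]>3)&(Q[:,2]<20)];print('tray',cv2.minAreaRect(Q[:,:2].astype(np.float32)))
cc=lambda x,y:(195+x/4.6,130+y/4.6)
for n,x,y in [('bL',142,178),('bFL',52,275),('bFR',626,525),('bBR',658,472)]:
    print(n,onz(f,*cc(x,y),18).round(1))
for n,x,y in [('battR',733,410),('battF',703,455)]: print(n,onz(f,*cc(x,y),64).round(1), pt(f,*cc(x-8,y-5)).round(1))
for n,x,y in [('hend',155,80),('hendL',140,95),('hendR',172,62),('tabtop',293,112),('tabbase',250,160),('hbase',300,220),('pad',507,325),('screw2',388,328),('screw1',336,310),('jawtip',495,250)]:
    print(n,pt(f,*cc(x,y)).round(1))
E
```

```text
scene0 board 1846 ((577.5806884765625, -110.33071899414062), (382.9090881347656, 460.373291015625), 44.835289001464844)
scene0 batten 680 ((564.1630859375, -94.98275756835938), (463.98150634765625, 146.1512908935547), 73.5521011352539)
side0 board 696 ((694.7575073242188, -265.9800720214844), (203.30702209472656, 785.8575439453125), 10.258252143859863)
side0 batten 307 ((594.0863037109375, 15.793449401855469), (43.90949249267578, 255.90017700195312), 9.31991195678711)
tray ((404.75799560546875, 164.35340881347656), (310.02166748046875, 324.12591552734375), 36.6552734375)
bL [ 599.7 -290.3   18. ]
bFL [ 693.9 -276.2   18. ]
bFR [627.6 115.1  18. ]
bBR [586.4 107.8  18. ]
battR [554.1 134.   64. ] [512.6 104.9   3.8]
battF [590.4 138.7  64. ] [591.4 133.9  65.7]
hend [ 517.5 -360.7    1.3]
hendL [ 646.  -220.5  169. ]
hendR [ 495.9 -365.7   -0.9]
tabtop [ 612.5 -132.5  182.6]
tabbase [ 632.2 -150.9  148.8]
hbase [ 618.2 -130.3  100.4]
pad [598.2   7.   87. ]
screw2 [627.9 -57.3  65.3]
screw1 [633.7 -92.4  61.4]
jawtip [594.4  -4.1 139.7]
```

```bash
cat >> h.py <<'E'
CX=np.array([-66.3,391.3,0]);CX/=np.linalg.norm(CX);CZ=np.array([0,0,1.]);CY=np.cross(CZ,CX);CO=np.array([606.7,-60.6,0])
def toC(P): return (np.asarray(P)-CO)@np.array([CX,CY,CZ]).T
def toW(p): return CO+np.asarray(p,float)@np.array([CX,CY,CZ])
E
python3 - <<'E'
from h import *
print('yaw',np.arctan2(CX[1],CX[0]))
for t in ('scene0','side0'):
    f=load(t);P=toC(cloud(f).reshape(-1,3)); 
    H=P[(np.abs(P[:,1])<25)&(P[:,2]>75)&(P[:,0]<-40)&(P[:,0]>-230)]
    print(t,len(H)); 
    for lo in range(-200,-39,10):
        q=H[(H[:,0]>=lo)&(H[:,0]<lo+10)]
        if len(q): print(lo,len(q),'zmax',np.percentile(q[:,2],[5,50,97]).round(),'y',np.percentile(q[:,1],[3,97]).round())
    B=P[(P[:,0]>90)&(P[:,0]<230)&(np.abs(P[:,1])<40)&(P[:,2]>58)&(P[:,2]<70)]
    print('batten',np.percentile(B,[2,50,98],axis=0).round(1).tolist())
    B=P[(P[:,0]>-240)&(P[:,0]<190)&(np.abs(P[:,1])<70)&(P[:,2]>14)&(P[:,2]<22)]
    print('board',np.percentile(B,[1,99],axis=0).round(1).tolist())
    a=np.array([[-36,0,60],[-36-148*np.cos(.7),0,60+148*np.sin(.7)],[120,0,64],[200,20,64],[200,-20,64],[70,0,70]])
    im=f['frame'][:,:,::-1].copy()
    for p in proj(f,toW(a)): cv2.circle(im,tuple(int(round(x*1)) for x in p),1,(0,0,255),-1)
    cv2.imwrite(f'pics/{t}m.png',im)
crop('scene0m',195,130,365,255,4.6,'c3')
E
```

```text
yaw 1.738637512511799
scene0 688
-170 9 zmax [162. 168. 174.] y [-15.  10.]
-160 50 zmax [157. 175. 182.] y [-15.   8.]
-150 63 zmax [146. 169. 178.] y [-14.   9.]
-140 59 zmax [137. 158. 168.] y [-16.   7.]
-130 69 zmax [124. 147. 157.] y [-15.   9.]
-120 47 zmax [118. 132. 146.] y [-17.  10.]
-110 63 zmax [111. 121. 148.] y [-16.  10.]
-100 53 zmax [100. 119. 159.] y [-15.   8.]
-90 64 zmax [ 92. 115. 172.] y [-15.   7.]
-80 83 zmax [ 87. 106. 185.] y [-16.   8.]
-70 43 zmax [ 77.  95. 104.] y [-16.   8.]
-60 45 zmax [ 77.  94. 102.] y [-20.   7.]
-50 40 zmax [ 77.  99. 104.] y [-22.   8.]
batten [[91.8, -23.5, 58.9], [146.0, -5.1, 64.7], [197.1, 17.3, 69.4]]
board [[-227.3, -52.3, 14.2], [164.0, 45.4, 21.9]]
side0 397
-170 1 zmax [162. 162. 162.] y [11. 11.]
-160 15 zmax [159. 173. 178.] y [-11.  12.]
-150 36 zmax [156. 169. 179.] y [-10.  12.]
-140 47 zmax [129. 160. 170.] y [-11.  12.]
-130 25 zmax [122. 152. 158.] y [-6. 12.]
-120 20 zmax [117. 145. 151.] y [-1. 13.]
-110 36 zmax [113. 124. 135.] y [-11.  13.]
-100 30 zmax [101. 129. 145.] y [-11.  12.]
-90 40 zmax [111. 118. 161.] y [-11.  13.]
-80 66 zmax [ 90. 109. 172.] y [-11.  12.]
-70 53 zmax [ 85. 102. 184.] y [-9. 12.]
-60 16 zmax [78. 89. 97.] y [-8. 15.]
-50 12 zmax [76. 91. 99.] y [ 1. 18.]
batten [[92.6, -19.6, 58.3], [151.5, -0.0, 61.1], [204.0, 19.1, 64.0]]
board [[-217.3, -47.6, 14.0], [171.1, 50.7, 20.5]]
```

View pics/c3.png

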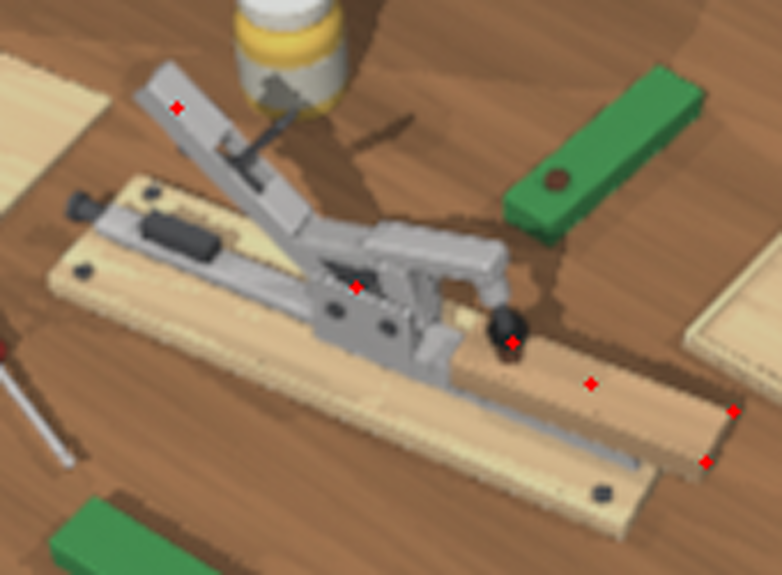

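```bash
cat >> h.py <<'E'
def toolR(tilt=0.): # tool x = clamp -x, y down, z = clamp -y ; tilt deg leans top to clamp -x
    return R.from_matrix(np.array([-CX,-CZ,-CY]).T)*R.from_euler('z',tilt,degrees=True)
def cur():
    s=r.sense(); return s['eef_pos'],R.from_euler('xyz',s['tcp_rot'])
def plan(p0,R0,p1,R1,n):
    rv=(R0.inv()*R1).as_rotvec(); p,Q=p0.copy(),R0; out=[]
    for i in range(1,n+1):
        pt_=p0+(p1-p0)*i/n; Rt=R0*R.from_rotvec(rv*i/n)
        d=Q.inv().apply(pt_-p)/1000; a=np.degrees((Q.inv()*Rt).as_rotvec())
        row=[*d.round(4),*a.round(2)]; out.append([float(x) for x in row])
        p=p+Q.apply(np.array(row[:3])*1000); Q=Q*R.from_rotvec(np.radians(row[3:]))
    return out,p,Q
E
python3 - <<'E'
from h import *
p,Q=cur(); p1=toW([-115,-1,245]); print(p,p1)
o,a,b=plan(p+[0,0,0],Q,p1,toolR(15),16)
for x in o: print(x)
print(a,b.as_euler('xyz'))
print(toC(pt(load('scene0'),257,130)))
E
```

```text
[ 139.23705448 -608.93842122  230.74132539] [ 626.89718783 -173.81693161  245.        ]
[-0.0358, -0.0009, -0.0197, -0.71, -5.39, 0.75]
[-0.0374, -0.0001, -0.0163, -0.7, -5.39, 0.75]
[-0.0389, 0.0005, -0.0127, -0.71, -5.38, 0.74]
[-0.0398, 0.0011, -0.009, -0.71, -5.39, 0.75]
[-0.0405, 0.0018, -0.0051, -0.7, -5.39, 0.75]
[-0.0408, 0.0023, -0.0014, -0.71, -5.39, 0.75]
[-0.0407, 0.0029, 0.0026, -0.7, -5.39, 0.75]
[-0.0402, 0.0033, 0.0064, -0.71, -5.38, 0.74]
[-0.0394, 0.0038, 0.0101, -0.71, -5.39, 0.75]
[-0.0382, 0.0041, 0.0139, -0.7, -5.39, 0.75]
[-0.0367, 0.0044, 0.0175, -0.71, -5.39, 0.75]
[-0.0348, 0.0046, 0.0208, -0.71, -5.38, 0.75]
[-0.0326, 0.0048, 0.0241, -0.7, -5.39, 0.74]
[-0.0302, 0.0049, 0.0271, -0.71, -5.39, 0.75]
[-0.0274, 0.005, 0.0299, -0.7, -5.39, 0.75]
[-0.0244, 0.0048, 0.0324, -0.71, -5.39, 0.75]
[ 626.89578992 -173.85096268  245.03059932] [-1.57075596  0.26182255 -1.4028767 ]
[-183.76440788  163.0879452    94.9253163 ]
```

send_rows:
  series:
    - [0, -0.04, 0, 0, 0, 0]
    - [-0.0358, -0.0009, -0.0197, -0.71, -5.39, 0.75]
    - [-0.0374, -0.0001, -0.0163, -0.7, -5.39, 0.75]
    - [-0.0389, 0.0005, -0.0127, -0.71, -5.38, 0.74]
    - [-0.0398, 0.0011, -0.009, -0.71, -5.39, 0.75]
    - [-0.0405, 0.0018, -0.0051, -0.7, -5.39, 0.75]
    - [-0.0408, 0.0023, -0.0014, -0.71, -5.39, 0.75]
    - [-0.0407, 0.0029, 0.0026, -0.7, -5.39, 0.75]
  gripper: 0

```text
clock: 0.95
eef_pos: [353.6, -417.5, 277.3]
tcp_rot: [-1.622, 0.113, -2.257]
contact_force: [-0.3, -0.8, 0.2]
opening: -0.002
```

send_rows:
  series:
    - [-0.0402, 0.0033, 0.0064, -0.71, -5.38, 0.74]
    - [-0.0394, 0.0038, 0.0101, -0.71, -5.39, 0.75]
    - [-0.0382, 0.0041, 0.0139, -0.7, -5.39, 0.75]
    - [-0.0367, 0.0044, 0.0175, -0.71, -5.39, 0.75]
    - [-0.0348, 0.0046, 0.0208, -0.71, -5.38, 0.75]
    - [-0.0326, 0.0048, 0.0241, -0.7, -5.39, 0.74]
    - [-0.0302, 0.0049, 0.0271, -0.71, -5.39, 0.75]
    - [-0.0274, 0.005, 0.0299, -0.7, -5.39, 0.75]

```text
clock: 1.75
eef_pos: [597.4, -200.0, 284.1]
tcp_rot: [-1.583, 0.248, -1.496]
contact_force: [0.5, -0.3, -0.4]
opening: 0.003
```

send_rows:
  series:
    - [-0.0244, 0.0048, 0.0324, -0.71, -5.39, 0.75]
    - [0, 0, 0, 0, 0, 0]
    - [0, 0, 0, 0, 0, 0]

```text
clock: 2.05
eef_pos: [627.0, -173.5, 284.5]
tcp_rot: [-1.572, 0.261, -1.402]
contact_force: [0.5, -0.1, -0.3]
opening: 0.002
```

```bash
python3 - <<'E'
from h import *
s=r.sense(); p,Q=cur(); print(s['clock'],p,toC(p),s['contact_force'],s['opening'],(toolR(15).inv()*Q).as_rotvec(degrees=True))
grab('scene','scene1');grab('side','side1');grab('wrist','wrist1')
th=np.radians(45);C=np.array([-36-158*np.cos(th),0,60+158*np.sin(th)]); n=np.array([np.sin(th),0,np.cos(th)])
t=C+20*n+np.array([10.6,-1,2.8]); print('target clamp',t); o,a,b=plan(p,Q,toW(t),toolR(15),5)
for x in o: print(x)
crop('scene1',195,80,365,255,3.4,'c4')
E
```

```text
2.05 [ 627.01994396 -173.52975616  284.4745193 ] [-114.73736695   -1.169005    284.4745193 ] [ 0.48495744 -0.07997365 -0.26801707] 0.0016203491199352188 [-0.08484244 -0.04194669 -0.04827564]
target clamp [-122.9807358    -1.          188.66500705]
[0.0065, 0.0181, -0.0, 0.02, 0.01, 0.01]
[0.0066, 0.0181, -0.0, 0.01, 0.01, 0.01]
[0.0065, 0.0181, -0.0, 0.02, 0.01, 0.01]
[0.0066, 0.018, -0.0001, 0.02, 0.0, 0.01]
[0.0065, 0.0181, -0.0, 0.01, 0.01, 0.01]
```

View pics/c4.png

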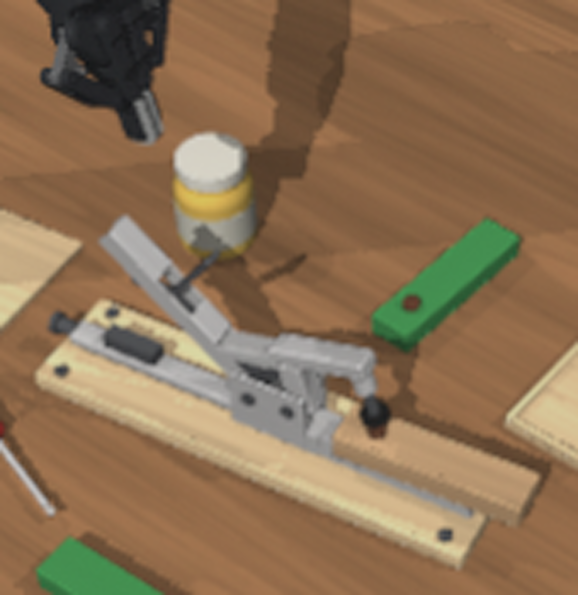

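View pics/wrist1.png

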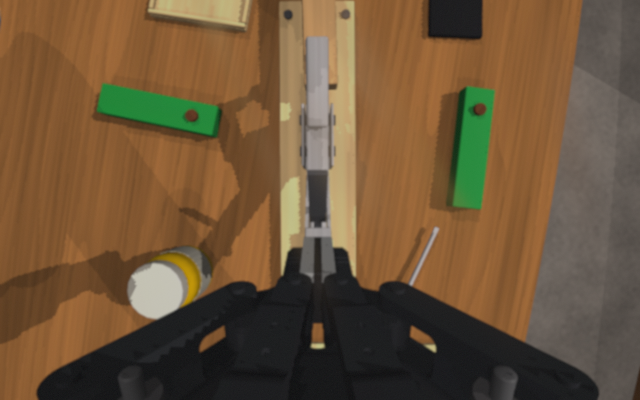

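The wrist view shows the fingers centred on the clamp axis (column ~318). I'll descend to hover over the handle end.

send_rows:
  series:
    - [0.0065, 0.018, 0, 0, 0, 0]
    - [0.0065, 0.018, 0, 0, 0, 0]
    - [0.0065, 0.018, 0, 0, 0, 0]
    - [0.0065, 0.018, 0, 0, 0, 0]
    - [0.0065, 0.018, 0, 0, 0, 0]
    - [0, 0, 0, 0, 0, 0]

```text
clock: 2.8
eef_pos: [626.1, -182.9, 187.6]
tcp_rot: [-1.575, 0.263, -1.406]
contact_force: [-0.8, 0.5, 0.4]
opening: 0.001
```

```bash
python3 - <<'E'
from h import *
s=r.sense(); p,Q=cur(); print(s['clock'],toC(p),s['contact_force'])
P=np.array([-36,0,60.])
# tangential approach then arc : radius of contact 158
C=toC(p)+np.array([-10.6,0,-2.8]); d=C-P; rad=np.hypot(d[0],d[2]); print('C',C,'rad',rad,'ang',np.degrees(np.arctan2(d[2],-d[0])))
crop('side1',270,130,420,260,4,'c5')
# arc unit dirs in tool axes for angles
for a in range(55,0,-5):
    th=np.radians(a); w=np.array([-np.sin(th),0,-np.cos(th)])@np.array([CX,CY,CZ]); print(a,toolR(15).inv().apply(w).round(3))
E
```

```text
2.8 [-123.83125824    1.3064826   187.59030647] [-0.83109479  0.5177497   0.39997992]
C [-134.43125824    1.3064826   184.79030647] rad 158.93814264974617 ang 51.734567392981056
55 [0.94  0.342 0.   ]
50 [0.906 0.423 0.   ]
45 [0.866 0.5   0.   ]
40 [0.819 0.574 0.   ]
35 [0.766 0.643 0.   ]
30 [0.707 0.707 0.   ]
25 [0.643 0.766 0.   ]
20 [0.574 0.819 0.   ]
15 [0.5   0.866 0.   ]
10 [0.423 0.906 0.   ]
5 [0.342 0.94  0.   ]
```

send_rows:
  series:
    - [0.0036, 0.0017, 0, 0, 0, 0]
    - [0.0036, 0.0017, 0, 0, 0, 0]
    - [0.0036, 0.0018, 0, 0, 0, 0]
    - [0.0036, 0.0019, 0, 0, 0, 0]

```text
clock: 3.2
eef_pos: [630.7, -194.7, 179.9]
tcp_rot: [-1.57, 0.26, -1.403]
contact_force: [0.4, -0.4, 0.8]
opening: -0.0
```

send_rows:
  series:
    - [0.0035, 0.002, 0, 0, 0, 0]
    - [0.0035, 0.002, 0, 0, 0, 0]

```text
clock: 3.4
eef_pos: [631.5, -200.0, 173.7]
tcp_rot: [-1.57, 0.261, -1.403]
contact_force: [0.7, -0.4, 0.2]
opening: 0.001
```

send_rows:
  series:
    - [0.0034, 0.0022, 0, 0, 0, 0]
    - [0.0033, 0.0023, 0, 0, 0, 0]

```text
clock: 3.6
eef_pos: [632.3, -205.3, 167.4]
tcp_rot: [-1.571, 0.261, -1.403]
contact_force: [-0.1, 0.7, 0.6]
opening: 0.002
```

send_rows:
  series:
    - [0.0033, 0.0023, 0, 0, 0, 0]
    - [0.0032, 0.0024, 0, 0, 0, 0]

```text
clock: 3.8
eef_pos: [633.1, -210.3, 161.1]
tcp_rot: [-1.571, 0.261, -1.403]
contact_force: [0.2, 0.6, 2.7]
opening: -0.0
```

```bash
cat > st.py <<'E'
from h import *
s=r.sense(); p,Q=cur()
C=toC(p)+np.array([-10.6,0,-2.8]); d=C-[-36,0,60]; print(s['clock'],'tcpC',toC(p).round(1),'rad',np.hypot(d[0],d[2]).round(1),'ang',np.degrees(np.arctan2(d[2],-d[0])).round(1),'F clamp',(s['contact_force']@np.array([CX,CY,CZ]).T).round(1))
E
python3 st.py
```

```text
3.8 tcpC [-152.    -1.1  161.1] rad 160.3 ang 37.8 F clamp [ 0.6 -0.3  2.7]
```

send_rows:
  series:
    - [0.0031, 0.0025, 0, 0, 0, 0]
    - [0.0031, 0.0026, 0, 0, 0, 0]

```text
clock: 4.0
eef_pos: [634.1, -214.5, 155.2]
tcp_rot: [-1.57, 0.261, -1.403]
contact_force: [-1.3, 2.3, 7.1]
opening: -0.001
```

send_rows:
  series:
    - [0.003, 0.0026, 0, 0, 0, 0]
    - [0.003, 0.0027, 0, 0, 0, 0]

```text
clock: 4.2
eef_pos: [634.9, -218.5, 149.2]
tcp_rot: [-1.57, 0.262, -1.403]
contact_force: [-1.6, 4.1, 11.2]
opening: -0.006
```

```bash
python3 st.py
```

```text
4.2 tcpC [-160.4   -1.4  149.2] rad 160.3 ang 32.6 F clamp [ 4.3  0.9 11.2]
```

send_rows:
  series:
    - [0.0029, 0.0028, 0, 0, 0, 0]
    - [0.0028, 0.0028, 0, 0, 0, 0]

```text
clock: 4.4
eef_pos: [635.7, -222.4, 142.7]
tcp_rot: [-1.569, 0.262, -1.402]
contact_force: [-2.5, 4.1, 12.5]
opening: 0.0
```

send_rows:
  series:
    - [0.0028, 0.0029, 0, 0, 0, 0]
    - [0.0027, 0.0029, 0, 0, 0, 0]

```text
clock: 4.6
eef_pos: [636.3, -226.4, 135.6]
tcp_rot: [-1.569, 0.261, -1.402]
contact_force: [-3.0, 2.1, 10.3]
opening: 0.002
```

```bash
python3 st.py
```

```text
4.6 tcpC [-168.5   -1.5  135.6] rad 160.5 ang 27.0 F clamp [ 2.6  2.6 10.3]
```

send_rows:
  series:
    - [0.0026, 0.003, 0, 0, 0, 0]
    - [0.0026, 0.0031, 0, 0, 0, 0]

```text
clock: 4.8
eef_pos: [637.0, -229.9, 128.4]
tcp_rot: [-1.569, 0.261, -1.402]
contact_force: [-1.9, 3.8, 12.4]
opening: -0.001
```

send_rows:
  series:
    - [0.0025, 0.0031, 0, 0, 0, 0]
    - [0.0024, 0.0032, 0, 0, 0, 0]

```text
clock: 5.0
eef_pos: [637.5, -233.0, 121.1]
tcp_rot: [-1.569, 0.261, -1.402]
contact_force: [-2.4, 2.5, 11.1]
opening: -0.003
```

```bash
python3 st.py
```

```text
5.0 tcpC [-175.2   -1.6  121.1] rad 160.7 ang 21.3 F clamp [ 2.9  2.  11.1]
```

send_rows:
  series:
    - [0.0015, 0.0021, 0, 0, 0, 0]
    - [0.0015, 0.0021, 0, 0, 0, 0]

```text
clock: 5.2
eef_pos: [637.8, -235.1, 115.9]
tcp_rot: [-1.57, 0.261, -1.402]
contact_force: [-2.4, 0.0, 8.8]
opening: 0.002
```

send_rows:
  series:
    - [0.0014, 0.0021, 0, 0, 0, 0]
    - [0.0014, 0.0021, 0, 0, 0, 0]

```text
clock: 5.4
eef_pos: [638.0, -236.9, 110.8]
tcp_rot: [-1.57, 0.26, -1.403]
contact_force: [-1.3, 0.8, 6.1]
opening: -0.001
```

```bash
python3 st.py
```

```text
5.4 tcpC [-179.1   -1.4  110.8] rad 161.0 ang 17.3 F clamp [1.  1.1 6.1]
```

Fading: the centre is near. I'll go on in small steps.

send_rows:
  series:
    - [0.001, 0.0018, 0, 0, 0, 0]
    - [0.001, 0.0018, 0, 0, 0, 0]

```text
clock: 5.6
eef_pos: [638.2, -238.1, 106.7]
tcp_rot: [-1.57, 0.26, -1.403]
contact_force: [-0.9, -1.0, 6.9]
opening: -0.001
```

send_rows:
  series:
    - [0.001, 0.0018, 0, 0, 0, 0]
    - [0.001, 0.0018, 0, 0, 0, 0]

```text
clock: 5.8
eef_pos: [638.4, -239.2, 102.7]
tcp_rot: [-1.57, 0.26, -1.403]
contact_force: [-0.5, -1.7, 6.9]
opening: 0.001
```

```bash
python3 st.py
```

```text
5.8 tcpC [-181.4   -1.4  102.7] rad 161.0 ang 14.3 F clamp [-1.6  0.8  6.9]
```

send_rows:
  series:
    - [0.0009, 0.0018, 0, 0, 0, 0]
    - [0.0009, 0.0018, 0, 0, 0, 0]

```text
clock: 6.0
eef_pos: [638.6, -240.2, 98.7]
tcp_rot: [-1.57, 0.259, -1.403]
contact_force: [0.1, -3.1, 5.0]
opening: 0.002
```

send_rows:
  series:
    - [0.0009, 0.0018, 0, 0, 0, 0]
    - [0.0009, 0.0018, 0, 0, 0, 0]

```text
clock: 6.2
eef_pos: [638.7, -241.1, 94.7]
tcp_rot: [-1.57, 0.259, -1.403]
contact_force: [-0.3, -2.1, 5.3]
opening: 0.002
```

```bash
python3 st.py
```

```text
6.2 tcpC [-183.3   -1.4   94.7] rad 161.1 ang 11.4 F clamp [-2.   0.6  5.3]
```

send_rows:
  series:
    - [0.0008, 0.0018, 0, 0, 0, 0]
    - [0.0008, 0.0018, 0, 0, 0, 0]

```text
clock: 6.4
eef_pos: [638.8, -241.8, 90.7]
tcp_rot: [-1.57, 0.259, -1.403]
contact_force: [0.3, -3.8, 4.3]
opening: 0.001
```

send_rows:
  series:
    - [0.0008, 0.0018, 0, 0, 0, 0]

```text
clock: 6.5
eef_pos: [638.8, -241.8, 88.6]
tcp_rot: [-1.57, 0.26, -1.403]
contact_force: [0.1, -4.2, 12.5]
opening: -0.001
```

send_rows:
  series:
    - [0.0008, 0.0018, 0, 0, 0, 0]

```text
clock: 6.6
eef_pos: [639.5, -241.9, 88.3]
tcp_rot: [-1.568, 0.26, -1.403]
contact_force: [-3.3, -0.9, 25.4]
opening: 0.0
```

```bash
python3 st.py
```

```text
6.6 tcpC [-184.2   -2.    88.3] rad 160.9 ang 9.1 F clamp [-0.3  3.4 25.4]
```

Hard stop: force jumped from 4 to 25 N in 2 mm. I'll lift off now and wait hands-off.

send_rows:
  series:
    - [-0.001, -0.004, 0, 0, 0, 0]
    - [-0.002, -0.01, 0, 0, 0, 0]
    - [0, -0.02, 0, 0, 0, 0]
    - [0, -0.03, 0, 0, 0, 0]
    - [0, -0.04, 0, 0, 0, 0]
    - [0, 0, 0, 0, 0, 0]
    - [0, 0, 0, 0, 0, 0]
    - [0, 0, 0, 0, 0, 0]

```text
clock: 7.4
eef_pos: [641.6, -264.4, 186.5]
tcp_rot: [-1.573, 0.262, -1.403]
contact_force: [-0.2, 0.2, 0.2]
opening: 0.002
```

send_rows:
  series:
    - [0, 0, 0, 0, 0, 0]
    - [0, 0, 0, 0, 0, 0]
    - [0, 0, 0, 0, 0, 0]
    - [0, 0, 0, 0, 0, 0]
    - [0, 0, 0, 0, 0, 0]
    - [0, 0, 0, 0, 0, 0]
    - [0, 0, 0, 0, 0, 0]
    - [0, 0, 0, 0, 0, 0]

```text
clock: 8.2
eef_pos: [642.4, -265.1, 187.7]
tcp_rot: [-1.571, 0.261, -1.403]
contact_force: [0.4, 0.3, 0.1]
opening: -0.005
```

```bash
python3 st.py; python3 - <<'E'
from h import *
for n in('scene','side'): grab(n,n+'2')
crop('scene2',195,100,365,255,3.8,'c6');crop('side2',270,110,420,260,3.9,'c7')
for t in('scene2','side2'):
    f=load(t);P=toC(cloud(f).reshape(-1,3)); 
    H=P[(np.abs(P[:,1])<25)&(P[:,2]>65)&(P[:,0]<-40)&(P[:,0]>-230)&(P[:,2]<165)]
    for lo in range(-230,-39,10):
        q=H[(H[:,0]>=lo)&(H[:,0]<lo+10)]
        if len(q): print(t,lo,len(q),np.percentile(q[:,2],[5,50,97]).round(),np.percentile(q[:,1],[3,97]).round())
E
```

```text
8.2 tcpC [-207.5   -1.   187.7] rad 220.9 ang 34.4 F clamp [ 0.3 -0.5  0.1]
scene2 -210 20 [72. 87. 93.] [-15.   8.]
scene2 -200 35 [72. 88. 91.] [-15.   7.]
scene2 -190 38 [71. 87. 92.] [-16.   9.]
scene2 -180 39 [72. 85. 90.] [-15.  10.]
scene2 -170 35 [68. 85. 88.] [-15.   8.]
scene2 -160 33 [68. 81. 87.] [-16.   7.]
scene2 -150 22 [ 66.  78. 134.] [-17.  -7.]
scene2 -140 119 [ 68. 101. 144.] [-14.   8.]
scene2 -130 26 [67. 74. 81.] [-17.   9.]
scene2 -120 29 [69. 78. 82.] [-15.   8.]
scene2 -110 33 [69. 77. 81.] [-16.   8.]
scene2 -100 35 [69. 77. 80.] [-17.   9.]
scene2 -90 32 [66. 70. 77.] [-16.   9.]
scene2 -80 21 [66. 69. 75.] [-16.   8.]
scene2 -70 48 [ 67. 102. 111.] [-14.   8.]
scene2 -60 50 [ 67. 104. 109.] [-21.   8.]
scene2 -50 58 [ 67.  90. 111.] [-21.   7.]
side2 -210 4 [76. 85. 86.] [-5. 11.]
side2 -200 11 [71. 84. 87.] [-4. 12.]
side2 -190 12 [71. 86. 88.] [-2. 12.]
side2 -180 11 [72. 84. 86.] [-0. 13.]
side2 -170 13 [66. 81. 84.] [ 2. 12.]
side2 -160 8 [70. 78. 82.] [ 6. 12.]
side2 -150 5 [ 75.  80. 131.] [-7. 12.]
side2 -140 99 [ 69.  98. 140.] [-9. 10.]
side2 -130 26 [ 74. 103. 140.] [-11.  12.]
side2 -120 7 [68. 75. 76.] [-7. 12.]
side2 -110 8 [70. 74. 78.] [ 3. 12.]
side2 -100 8 [66. 73. 78.] [ 6. 12.]
side2 -90 7 [67. 72. 75.] [ 1. 10.]
side2 -80 7 [65. 69. 75.] [ 2. 12.]
side2 -70 8 [ 68.  84. 105.] [-1. 12.]
side2 -60 22 [ 66. 104. 106.] [-9. 18.]
side2 -50 24 [ 66. 104. 107.] [-10.  18.]
```

View pics/c6.png

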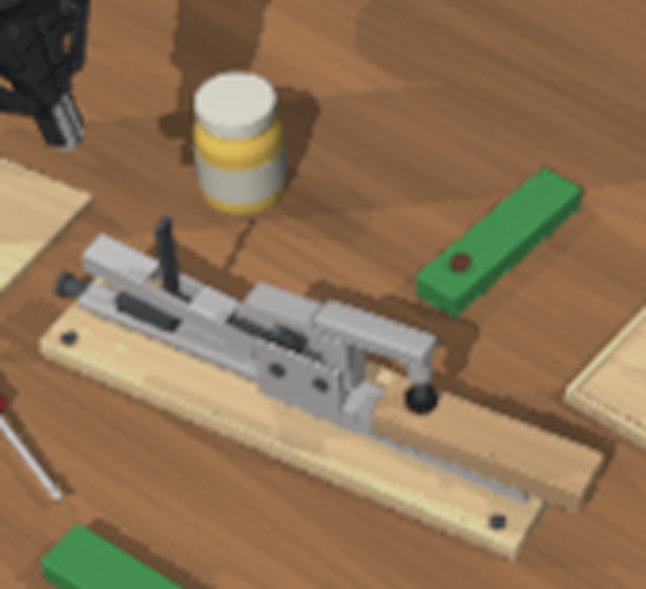

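View pics/c7.png

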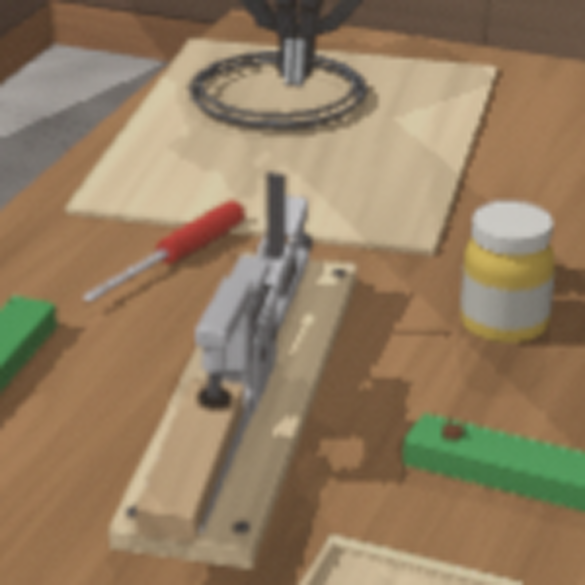

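Locked by itself: the handle end is still at z≈87, the tab stands upright at clamp x≈-135 with its top at ≈142, and the dowel is flush under the pad (c6 pixel 421,398). Now I'll move to the jaw side of the tab.

```bash
python3 - <<'E'
from h import *
for t in('scene2','side2'):
    P=toC(cloud(load(t)).reshape(-1,3)); q=P[(np.abs(P[:,1])<25)&(P[:,2]>100)&(P[:,2]<150)&(P[:,0]<-100)&(P[:,0]>-180)]; print(t,len(q),np.percentile(q,[3,20,50,80,97],axis=0).round(1).tolist())
p,Q=cur(); o,a,b=plan(p,Q,toW([-105,-1,187]),toolR(0),5)
for x in o: print(x)
E
```

```text
scene2 66 [[-141.3, -11.8, 101.5], [-138.5, -9.7, 108.4], [-136.9, -4.5, 126.3], [-135.6, 1.3, 138.7], [-134.4, 5.0, 145.4]]
side2 63 [[-137.5, -7.0, 101.8], [-134.3, -5.0, 109.3], [-132.2, -0.4, 121.4], [-129.8, 3.8, 133.8], [-127.6, 6.4, 140.5]]
[-0.0198, 0.0054, -0.0, -0.0, 0.0, -2.99]
[-0.02, 0.0044, -0.0, -0.0, 0.0, -2.99]
[-0.0202, 0.0033, -0.0, -0.0, 0.0, -2.99]
[-0.0204, 0.0023, -0.0, -0.0, 0.0, -2.98]
[-0.0205, 0.0012, -0.0, -0.0, 0.0, -2.99]
```

send_rows:
  series:
    - [-0.0198, 0.0054, 0, 0, 0, -2.99]
    - [-0.02, 0.0044, 0, 0, 0, -2.99]
    - [-0.0202, 0.0033, 0, 0, 0, -2.99]
    - [-0.0204, 0.0023, 0, 0, 0, -2.99]
    - [-0.0205, 0.0012, 0, 0, 0, -2.99]
    - [0, 0, 0, 0, 0, 0]
    - [0, 0.01, 0, 0, 0, 0]
    - [0, 0.01, 0, 0, 0, 0]

```text
clock: 9.1
eef_pos: [625.6, -164.7, 166.5]
tcp_rot: [-1.57, -0.0, -1.403]
contact_force: [0.3, -0.5, -0.2]
opening: -0.002
```

```bash
python3 st.py
```

```text
9.1 tcpC [-105.8   -1.2  166.5] rad 131.2 ang 52.2 F clamp [-0.5 -0.2 -0.2]
```

Down 45 mm to z≈121.

send_rows:
  series:
    - [0, 0.015, 0, 0, 0, 0]
    - [0, 0.015, 0, 0, 0, 0]
    - [0, 0.015, 0, 0, 0, 0]
    - [0.004, 0, 0, 0, 0, 0]
    - [0.004, 0, 0, 0, 0, 0]

```text
clock: 9.6
eef_pos: [626.4, -172.2, 121.3]
tcp_rot: [-1.572, 0.0, -1.403]
contact_force: [0.3, -0.6, -0.0]
opening: 0.001
```

send_rows:
  series:
    - [0.003, 0, 0, 0, 0, 0]
    - [0.003, 0, 0, 0, 0, 0]

```text
clock: 9.8
eef_pos: [628.2, -178.3, 122.8]
tcp_rot: [-1.569, -0.001, -1.403]
contact_force: [-0.5, -0.1, 0.1]
opening: 0.001
```

send_rows:
  series:
    - [0.003, 0, 0, 0, 0, 0]
    - [0.003, 0, 0, 0, 0, 0]

```text
clock: 10.0
eef_pos: [628.9, -183.9, 122.5]
tcp_rot: [-1.57, -0.0, -1.403]
contact_force: [0.3, 1.5, 0.5]
opening: -0.003
```

```bash
python3 st.py
```

```text
10.0 tcpC [-125.2   -1.3  122.5] rad 116.3 ang 30.9 F clamp [ 1.5 -0.6  0.5]
```

send_rows:
  series:
    - [0.003, 0, 0, 0, 0, 0]
    - [0.003, 0, 0, 0, 0, 0]

```text
clock: 10.2
eef_pos: [629.8, -189.1, 122.5]
tcp_rot: [-1.57, 0.001, -1.403]
contact_force: [-1.7, 5.4, 5.3]
opening: 0.005
```

send_rows:
  series:
    - [0.003, 0, 0, 0, 0, 0]
    - [0.003, 0, 0, 0, 0, 0]

```text
clock: 10.4
eef_pos: [630.9, -194.9, 122.7]
tcp_rot: [-1.57, 0.001, -1.403]
contact_force: [-1.5, 6.5, 7.8]
opening: 0.0
```

```bash
python3 st.py; python3 - <<'E'
from h import *
grab('side','side3');grab('scene','scene3');crop('scene3',195,100,345,230,5,'c8')
E
```

```text
10.4 tcpC [-136.4   -1.4  122.7] rad 126.2 ang 28.4 F clamp [6.7 0.4 7.8]
```

View pics/c8.png

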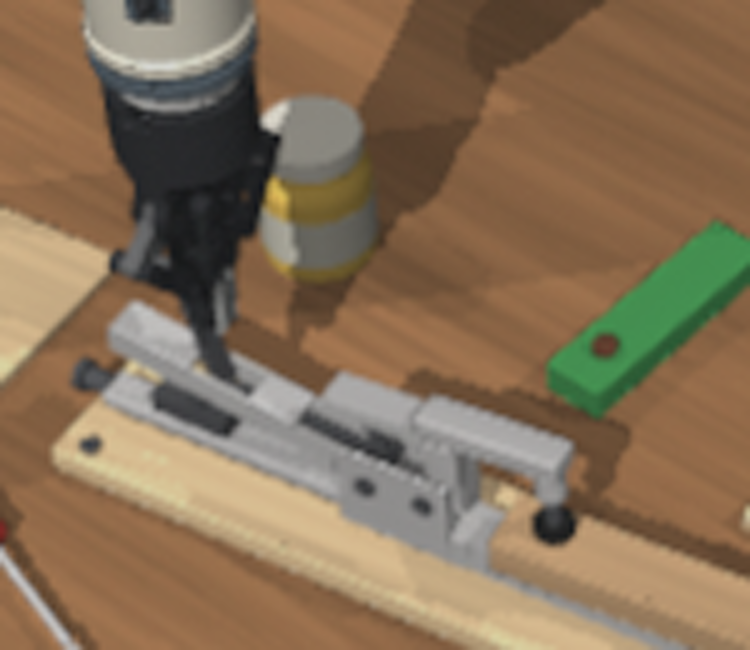

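send_rows:
  series:
    - [0.003, 0, 0, 0, 0, 0]
    - [0.003, 0, 0, 0, 0, 0]

```text
clock: 10.7
eef_pos: [632.1, -200.9, 122.9]
tcp_rot: [-1.57, 0.0, -1.403]
contact_force: [-1.7, 5.3, 6.8]
opening: 0.003
```

send_rows:
  series:
    - [0.003, 0, 0, 0, 0, 0]
    - [0.003, 0, 0, 0, 0, 0]

```text
clock: 10.9
eef_pos: [633.0, -207.1, 122.8]
tcp_rot: [-1.57, 0.0, -1.403]
contact_force: [-0.8, 3.7, 4.6]
opening: 0.002
```

```bash
python3 st.py; python3 - <<'E'
from h import *
f=grab('scene','scene4');crop('scene4',195,100,345,230,5,'c9')
P=toC(cloud(f).reshape(-1,3)); 
for lo in range(-215,-80,10):
    q=P[(np.abs(P[:,1])<20)&(P[:,2]>65)&(P[:,0]>=lo)&(P[:,0]<lo+10)&(P[:,2]<140)]
    if len(q): print(lo,len(q),np.percentile(q[:,2],[50,97]).round())
E
```

```text
10.9 tcpC [-148.8   -1.5  122.8] rad 137.2 ang 25.9 F clamp [3.8 0.2 4.6]
-205 24 [102. 108.]
-195 43 [101. 107.]
-185 37 [ 99. 103.]
-175 37 [ 97. 135.]
-165 33 [ 97. 131.]
-155 65 [ 99. 137.]
-145 65 [ 91. 138.]
-135 43 [80. 89.]
-125 28 [80. 87.]
-115 38 [85. 88.]
-105 40 [83. 87.]
-95 41 [78. 87.]
-85 27 [73. 79.]
```

View pics/c9.png

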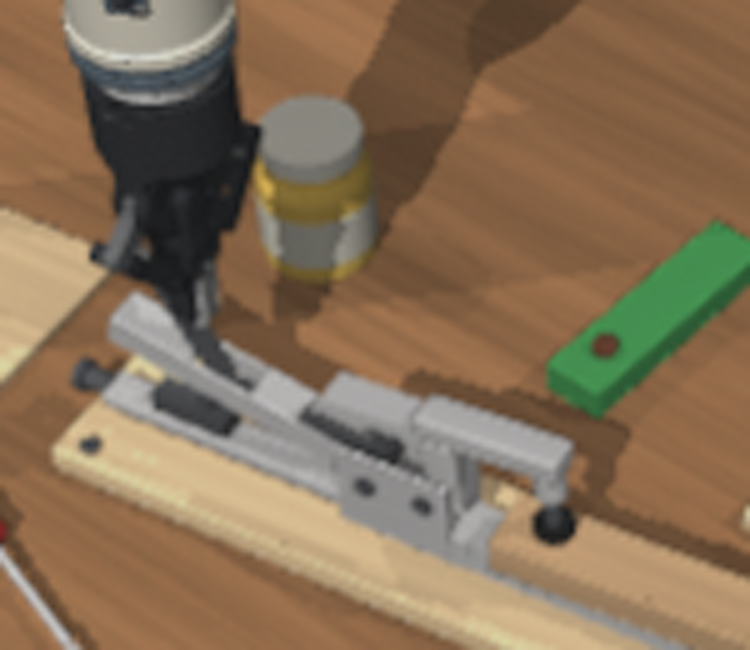

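send_rows:
  series:
    - [0.003, 0, 0, 0, 0, 0]
    - [0.003, 0, 0, 0, 0, 0]

```text
clock: 11.15
eef_pos: [633.6, -212.9, 121.8]
tcp_rot: [-1.571, 0.001, -1.403]
contact_force: [0.5, 3.9, -0.3]
opening: 0.001
```

send_rows:
  series:
    - [0.003, 0, 0, 0, 0, 0]

```text
clock: 11.25
eef_pos: [633.8, -216.0, 121.5]
tcp_rot: [-1.572, 0.001, -1.403]
contact_force: [0.4, 5.0, -0.2]
opening: 0.0
```

```bash
python3 st.py; python3 - <<'E'
from h import *
f=grab('scene','scene5');crop('scene5',195,100,345,230,5,'c10')
P=toC(cloud(f).reshape(-1,3)); 
for lo in range(-215,-120,10):
    q=P[(np.abs(P[:,1])<20)&(P[:,2]>65)&(P[:,0]>=lo)&(P[:,0]<lo+10)&(P[:,2]<140)]
    if len(q): print(lo,len(q),np.percentile(q[:,2],[50,97]).round())
E
```

```text
11.25 tcpC [-157.7   -0.7  121.5] rad 144.7 ang 23.9 F clamp [ 4.9 -1.2 -0.2]
-205 25 [105. 110.]
-195 33 [104. 111.]
-185 39 [104. 134.]
-175 34 [102. 134.]
-165 47 [102. 134.]
-155 73 [ 99. 138.]
-145 52 [88. 96.]
-135 35 [80. 92.]
-125 33 [82. 91.]
```

View pics/c10.png

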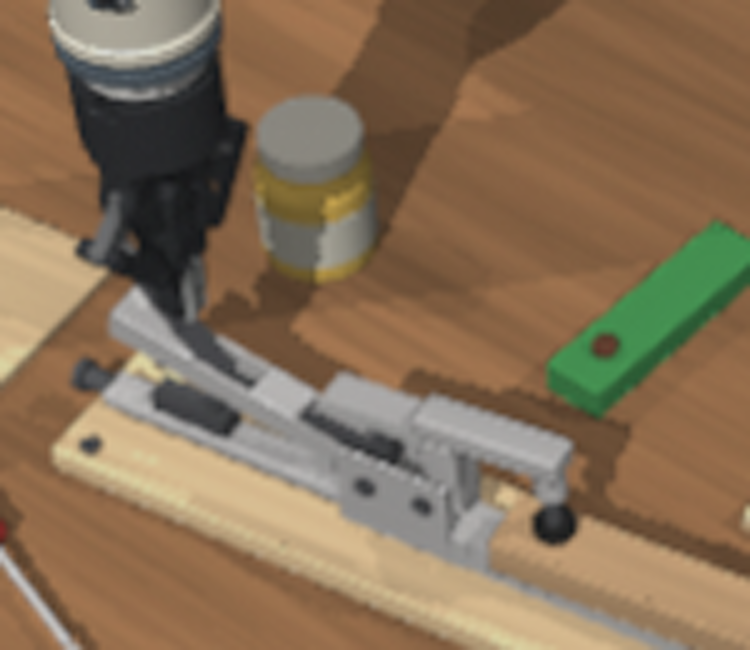

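send_rows:
  series:
    - [0.003, 0, 0, 0, 0, 0]

```text
clock: 11.4
eef_pos: [634.0, -218.8, 121.5]
tcp_rot: [-1.572, 0.001, -1.403]
contact_force: [-1.6, 11.4, 1.9]
opening: 0.001
```

send_rows:
  series:
    - [0.003, 0, 0, 0, 0, 0]

```text
clock: 11.5
eef_pos: [633.9, -219.6, 121.2]
tcp_rot: [-1.573, 0.005, -1.404]
contact_force: [-2.6, 22.8, 3.2]
opening: -0.003
```

```bash
python3 st.py
```

```text
11.5 tcpC [-161.3   -0.3  121.2] rad 147.9 ang 23.2 F clamp [22.9 -1.3  3.2]
```

The stop was felt (5 → 23 N). I'll let go and retreat.

send_rows:
  series:
    - [-0.006, 0, 0, 0, 0, 0]
    - [-0.03, -0.01, 0, 0, 0, 0]
    - [-0.04, -0.02, 0, 0, 0, 0]
    - [-0.03, -0.04, 0, 0, 0, 0]
    - [0, -0.04, 0, 0, 0, 0]
    - [0, 0, 0, 0, 0, 0]
    - [0, 0, 0, 0, 0, 0]

```text
clock: 12.2
eef_pos: [618.0, -118.3, 233.1]
tcp_rot: [-1.568, -0.002, -1.403]
contact_force: [0.4, -0.5, -0.3]
opening: 0.003
```

```bash
python3 st.py; python3 - <<'E'
from h import *
f=grab('scene','scene6');grab('side','side6');crop('scene6',195,60,365,255,3,'c11');crop('side6',270,110,420,260,3.9,'c12')
P=toC(cloud(f).reshape(-1,3)); 
for lo in range(-215,-80,10):
    q=P[(np.abs(P[:,1])<20)&(P[:,2]>65)&(P[:,0]>=lo)&(P[:,0]<lo+10)&(P[:,2]<200)]
    if len(q): print(lo,len(q),np.percentile(q[:,2],[50,97]).round())
E
```

```text
12.2 tcpC [-58.8  -1.5 233.1] rad 173.5 ang 78.9 F clamp [-0.6 -0.4 -0.3]
-195 10 [132. 142.]
-185 49 [140. 144.]
-175 44 [136. 140.]
-165 46 [131. 136.]
-155 53 [124. 132.]
-145 47 [117. 125.]
-135 31 [106. 118.]
-125 68 [107. 140.]
-115 61 [105. 171.]
-105 51 [100. 173.]
-95 48 [ 94. 101.]
-85 42 [88. 96.]
```

View pics/c11.png

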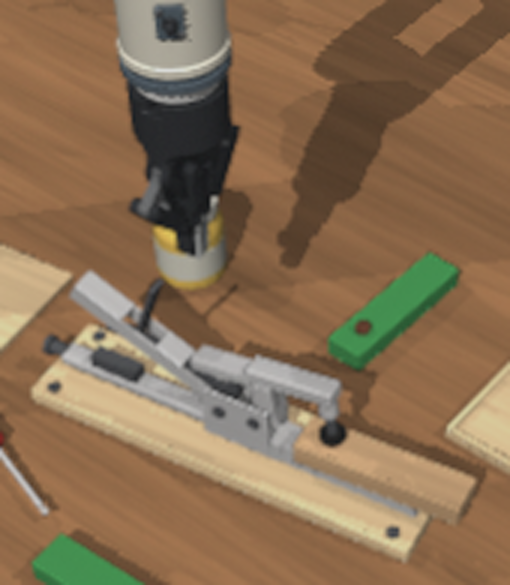

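View pics/c12.png

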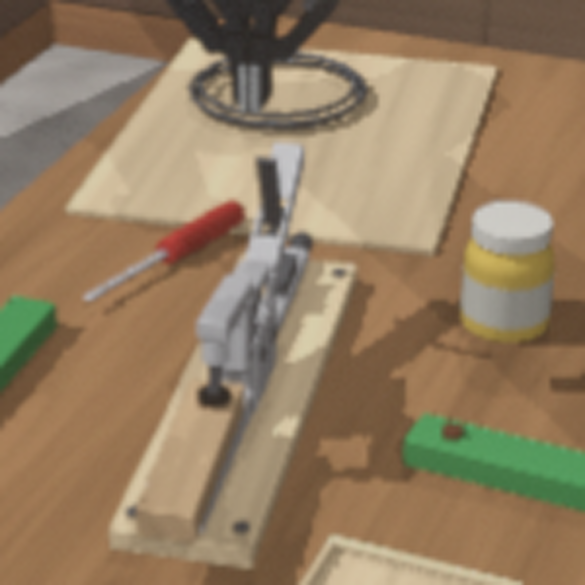

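```bash
python3 - <<'E'
from h import *
grab('scene','scene7')
for t in('scene0','scene2','scene6','scene7'):
    P=toC(cloud(load(t)).reshape(-1,3)); q=P[(np.abs(P[:,1])<20)&(P[:,0]>40)&(P[:,0]<85)&(P[:,2]>100)&(P[:,2]<170)]; h=P[(np.abs(P[:,1])<20)&(P[:,0]>-185)&(P[:,0]<-175)&(P[:,2]>60)&(P[:,2]<170)]
    print(t,len(q),np.percentile(q[:,2],[20,50,80,95]).round(1), np.percentile(h[:,2],[50,90]) if len(h) else '')
ims=[cv2.resize(cv2.imread(f'pics/scene{i}.png')[190:235,280:360],None,fx=5,fy=5,interpolation=cv2.INTER_CUBIC) for i in(0,2)]
ims2=[cv2.resize(cv2.imread(f'pics/scene{i}.png')[190:235,280:360],None,fx=5,fy=5,interpolation=cv2.INTER_CUBIC) for i in(6,7)]
cv2.imwrite('pics/c13.png',np.vstack([np.hstack(ims),np.hstack(ims2)]))
E
```

```text
scene0 125 [116.  134.1 139.5 141.8] 
scene2 144 [116.3 124.7 128.1 129.5] [86.4684443  89.90554651]
scene6 148 [115.7 127.4 131.1 133.1] [139.73149318 143.89682928]
scene7 143 [117.1 129.3 132.4 134.7] [147.23600892 151.56107987]
```

View pics/c13.png

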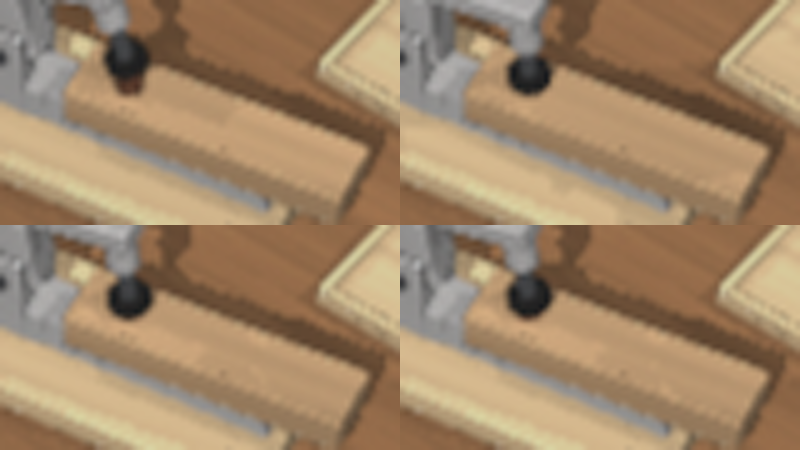

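send_rows:
  series:
    - [-0.034, 0, 0, 0, 0, 0]
    - [-0.034, 0, 0, 0, 0, 0]
    - [-0.034, 0, 0, 0, 0, 0]
    - [-0.034, 0, 0, 0, 0, 0]
    - [-0.034, 0, 0, 0, 0, 0]
    - [-0.034, 0, 0, 0, 0, 0]
    - [0, 0.02, 0, 0, 0, 0]
    - [0, 0, 0, 0, 0, 0]
  gripper: 0.8
  squeeze: 25

```text
clock: 13.15
eef_pos: [581.2, 83.7, 208.6]
tcp_rot: [-1.576, -0.0, -1.402]
contact_force: [-0.8, 0.3, -0.4]
opening: 0.801
```

```bash
python3 st.py; python3 - <<'E'
from h import *
f=grab('wrist','wrist8');g=grab('scene','scene8');s=grab('side','side8')
crop('scene8',195,100,365,255,3.8,'c14')
P=toC(cloud(f).reshape(-1,3)); q=P[(P[:,2]>61)&(P[:,2]<68)&(P[:,0]>90)&(np.abs(P[:,1])<40)]; print(cv2.minAreaRect(q[:,:2].astype(np.float32)),np.percentile(q,[2,50,98],axis=0).round(1).tolist())
for lo in range(95,205,20):
    k=q[(q[:,0]>lo)&(q[:,0]<lo+20)]; print(lo,np.percentile(k[:,1],[2,98]).round(1) if len(k) else '')
P=toC(cloud(g).reshape(-1,3))
h=P[(np.abs(P[:,1])<20)&(P[:,0]>-185)&(P[:,0]<-165)&(P[:,2]>60)&(P[:,2]<200)];print(np.percentile(h[:,2],[50,90]) if len(h) else '')
q=P[(np.abs(P[:,1])<20)&(P[:,0]>40)&(P[:,0]<85)&(P[:,2]>100)&(P[:,2]<160)];print(np.percentile(q[:,2],[50,80,95]))
E
```

```text
13.15 tcpC [146.6   1.1 208.6] rad 225.5 ang 139.7 F clamp [ 0.4  0.8 -0.4]
((145.0240478515625, -2.3197784423828125), (110.63240814208984, 40.053009033203125), 1.5757490396499634) [[92.6, -21.7, 63.1], [149.4, -2.4, 64.7], [198.7, 17.0, 66.2]]
95 [-22.8  15.4]
115 [-22.3  16.2]
135 [-21.9  16.8]
155 [-21.5  17.4]
175 [-20.3  18. ]
195 [-19.9  18. ]
[159.26788123 166.33313943]
[133.70982822 139.18189227 142.13565995]
```

View pics/c14.png

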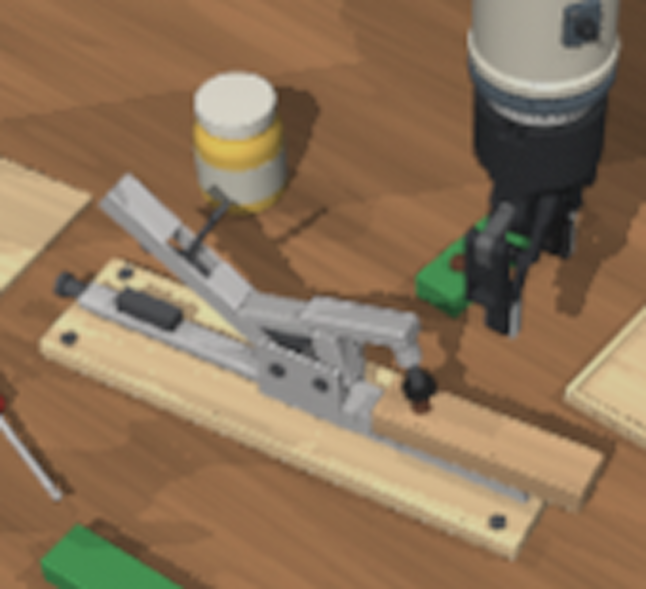

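View pics/wrist8.png

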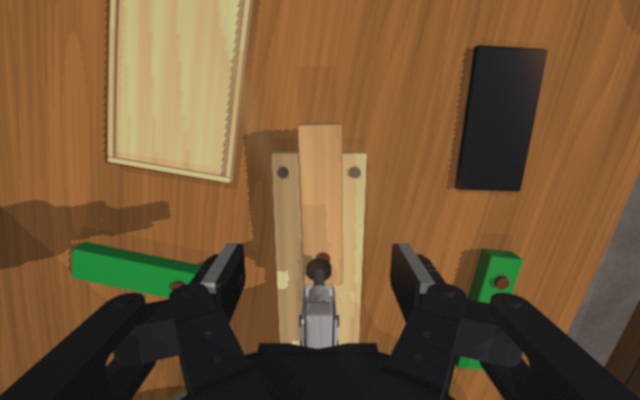

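The jaw is open and the batten is centred at clamp y≈-2.4, turned about 1.6°. I'll descend to grasp it.

send_rows:
  series:
    - [0, 0.03, 0.002, 0, -0.8, 0]
    - [0, 0.035, 0.0015, 0, -0.8, 0]
    - [0, 0.035, 0, 0, 0, 0]
    - [0, 0.03, 0, 0, 0, 0]
    - [0, 0.02, 0, 0, 0, 0]
    - [0, 0, 0, 0, 0, 0]

```text
clock: 13.9
eef_pos: [585.2, 83.0, 59.7]
tcp_rot: [-1.575, 0.0, -1.376]
contact_force: [-0.7, 0.4, 0.5]
opening: 0.798
```

```bash
python3 st.py; python3 - <<'E'
from h import *
grab('wrist','wrist9');grab('side','side9');crop('side9',270,110,420,260,3.9,'c15')
E
```

```text
13.9 tcpC [145.1  -2.8  59.7] rad 170.6 ang -178.9 F clamp [0.5 0.6 0.5]
```

View pics/wrist9.png

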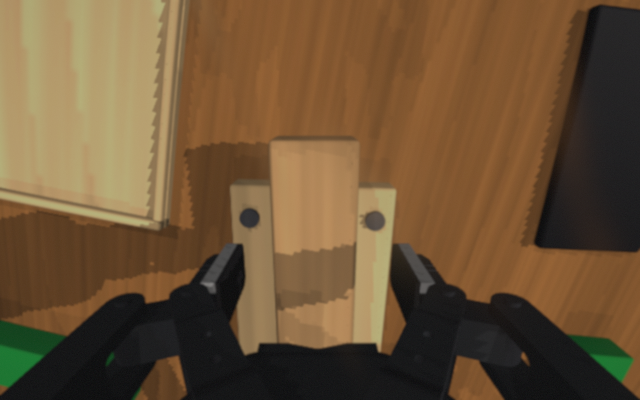

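View pics/c15.png

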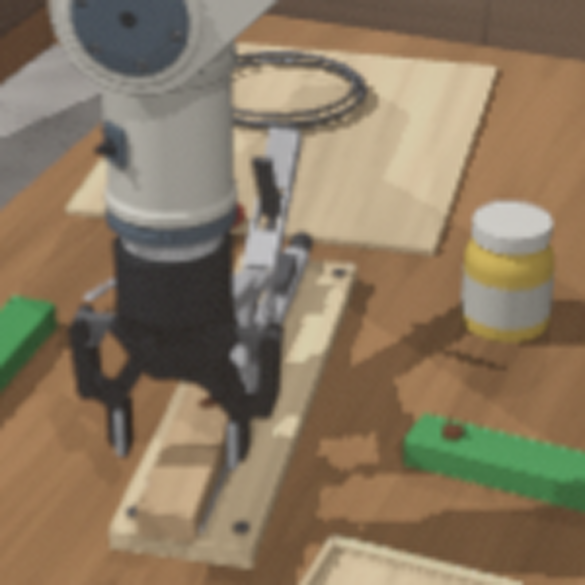

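send_rows:
  series:
    - [0, 0.012, 0, 0, 0, 0]
    - [0, 0.012, 0, 0, 0, 0]
    - [0, 0, 0, 0, 0, 0]

```text
clock: 14.3
eef_pos: [585.8, 83.9, 36.7]
tcp_rot: [-1.573, -0.0, -1.375]
contact_force: [-0.6, -1.0, -0.6]
opening: 0.802
```

send_rows:
  series:
    - [0, 0, 0, 0, 0, 0]
    - [0, 0, 0, 0, 0, 0]
    - [0, 0, 0, 0, 0, 0]
    - [0, 0, 0, 0, 0, 0]
    - [0, 0, 0, 0, 0, 0]
  gripper: 0.35
  squeeze: 25

```text
clock: 14.8
eef_pos: [586.9, 84.2, 38.4]
tcp_rot: [-1.57, -0.0, -1.375]
contact_force: [-1.0, 0.4, 4.7]
opening: 0.471
```

```bash
python3 st.py
```

```text
14.8 tcpC [146.1  -4.7  38.4] rad 173.2 ang -171.9 F clamp [0.5 0.9 4.7]
```

send_rows:
  series:
    - [0, -0.0005, 0, 0, 0, 0]
    - [0, -0.0005, 0, 0, 0, 0]
    - [-0.01, 0, 0, 0, 0, 0]
    - [-0.015, 0, 0, 0, 0, 0]
  gripper: 0
  squeeze: 30

```text
clock: 15.2
eef_pos: [581.8, 109.0, 38.8]
tcp_rot: [-1.571, -0.0, -1.376]
contact_force: [-0.3, 0.8, -0.9]
opening: 0.463
```

```bash
python3 st.py; python3 - <<'E'
from h import *
grab('side','side10');crop('side10',270,110,420,260,3.9,'c16')
print(r.sense()['opening'])
E
```

```text
15.2 tcpC [171.4  -3.7  38.8] rad 198.2 ang -173.0 F clamp [ 0.8  0.2 -0.9]
0.46068128089894755
```

View pics/c16.png

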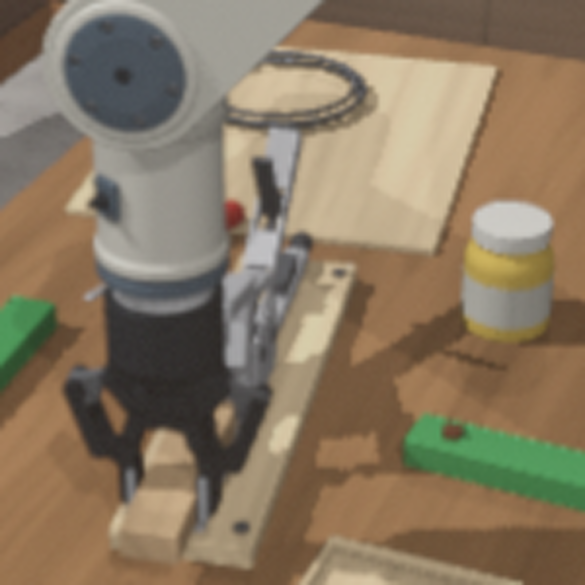

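send_rows:
  series:
    - [-0.02, 0, 0, 0, 0, 0]
    - [-0.025, 0, 0, 0, 0, 0]
    - [-0.025, 0, 0, 0, 0, 0]
    - [-0.02, 0, 0, 0, 0, 0]
    - [0, 0, 0, 0, 0, 0]
    - [0, -0.02, 0, 0, 0, 0]
    - [0, -0.03, 0, 0, 0, 0]
    - [0, -0.03, 0, 0, 0, 0]

```text
clock: 16.05
eef_pos: [563.7, 196.8, 119.3]
tcp_rot: [-1.572, -0.0, -1.374]
contact_force: [-0.1, 0.2, -1.2]
opening: 0.467
```

```bash
python3 st.py; python3 - <<'E'
from h import *
g=grab('scene','scene11');s=grab('side','side11')
crop('scene11',230,90,470,260,3.3,'c17')
P=cloud(load('scene0'))[165:250,335:445].reshape(-1,3);
Q=P[(P[:,2]>3)&(P[:,2]<20)&(P[:,0]<520)&(P[:,0]>320)&(P[:,1]>40)&(P[:,1]<300)]; print('tray',cv2.minAreaRect(Q[:,:2].astype(np.float32)))
W=Q[Q[:,2]>11];print(len(W),W[:,2].max(),cv2.minAreaRect(W[:,:2].astype(np.float32)))
crop('scene0',335,165,445,250,7,'c18')
E
```

```text
16.05 tcpC [261.   -0.6 119.3] rad 291.9 ang 168.8 F clamp [ 0.2  0.  -1.2]
tray ((420.0249938964844, 169.87991333007812), (199.1737823486328, 259.2159118652344), 0.22111521661281586)
491 19.7096174589185 ((422.60101318359375, 161.9419708251953), (216.50355529785156, 138.72500610351562), 89.62466430664062)
```

View pics/c17.png

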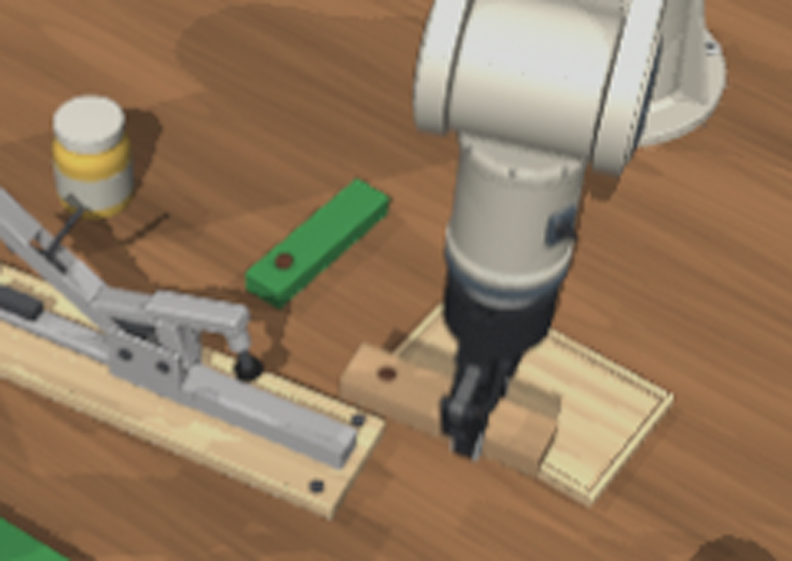

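View pics/c18.png

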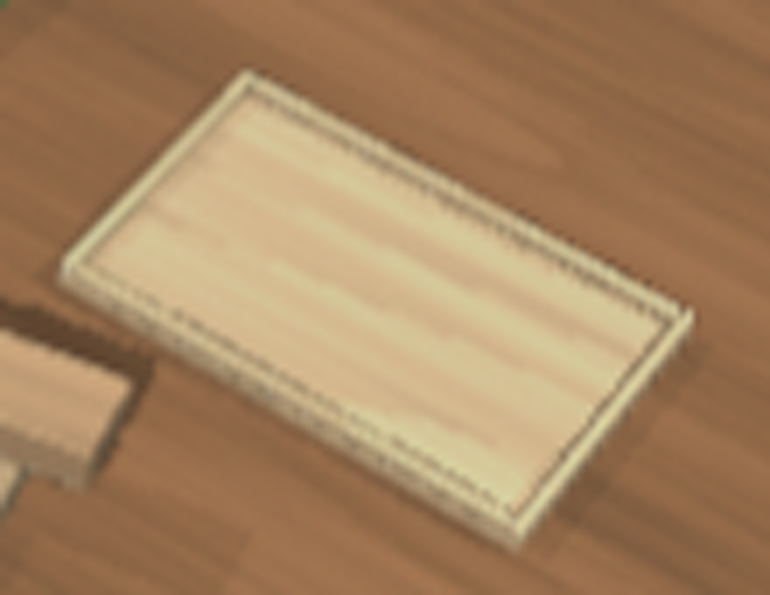

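The dowel is flush (dark disc at c17 (387,374)) and the batten is clear of the jaws. Next is the tray pose from its rim corners, c18 (248,75), (692,315), (517,540) and (62,268).

```bash
python3 - <<'E'
from h import *
f=load('scene0')
c=[onz(f,335+u/7,165+v/7,14)[:2] for u,v in [(248,73),(692,315),(517,535),(64,266)]]
for x in c: print(x.round(1))
c=np.array(c); print('centre',c.mean(0)); 
e=c[1]-c[0];e2=c[2]-c[3]; print(np.linalg.norm(e),np.linalg.norm(e2),np.linalg.norm(c[3]-c[0]),np.degrees(np.arctan2(*e[::-1])),np.degrees(np.arctan2(*e2[::-1])))
# batten in hand, world, from scene11
g=load('scene11');P=cloud(g)
for n,u,v in [('dowel',387,374),('farR',560,400),('endL',345,378),('endBack',367,348)]:
    print(n,pt(g,230+u/3.3,90+v/3.3).round(1))
p,Q=cur();print(p,toC(p),Q.as_matrix().round(3).tolist())
print('jointq',r.sense()['qpos'])
E
```

```text
[356.5  60.2]
[357.8 271.3]
[493.1 270.3]
[490.1  59.9]
centre [424.38338247 165.42706125]
211.09268770900553 210.38315957809732 133.61078771529773 89.64363358190069 89.18534733235501
dowel [580.  123.7 144.9]
farR [414.5 196.1   7. ]
endL [601.6 101.  144. ]
endBack [568.   97.  144.4]
[566.72794491 197.78269746 122.81796029] [261.42932929  -3.75357493 122.81796029] [[0.195, 0.006, 0.981], [-0.981, 0.002, 0.195], [-0.001, -1.0, 0.006]]
jointq [ 3.33433056e-01  4.33090314e-01  1.78331367e+00 -3.45470010e-04
  9.18733190e-01  1.37450464e-01]
```

```bash
python3 - <<'E'
from h import *
p,Q=cur(); yaw=np.radians(89.4-180); R1=R.from_euler('xyz',[-np.pi/2,0,yaw])
tx=R1.apply([1,0,0]); tgt=np.array([424.4,165.4,0])-25.3*tx; tgt[2]=70; print(tgt)
o,a,b=plan(p,Q,tgt,R1,7)
for x in o: print(x)
E
```

```text
[424.66493614 190.69861278  70.        ]
[-0.003, 0.0074, -0.0202, -0.05, 1.69, -0.01]
[-0.0023, 0.0075, -0.0202, -0.05, 1.69, -0.01]
[-0.0018, 0.0074, -0.0203, -0.06, 1.69, -0.01]
[-0.0012, 0.0075, -0.0203, -0.05, 1.7, -0.01]
[-0.0005, 0.0075, -0.0203, -0.05, 1.69, -0.01]
[-0.0, 0.0075, -0.0203, -0.05, 1.69, -0.01]
[0.0006, 0.0075, -0.0203, -0.05, 1.69, -0.01]
```

send_rows:
  series:
    - [-0.003, 0.0074, -0.0202, -0.05, 1.69, 0]
    - [-0.0023, 0.0075, -0.0202, -0.05, 1.69, 0]
    - [-0.0018, 0.0074, -0.0203, -0.05, 1.69, 0]
    - [-0.0012, 0.0075, -0.0203, -0.05, 1.7, 0]
    - [-0.0005, 0.0075, -0.0203, -0.05, 1.69, 0]
    - [0, 0.0075, -0.0203, -0.05, 1.69, 0]
    - [0.0006, 0.0075, -0.0203, -0.05, 1.69, 0]
    - [0, 0, 0, 0, 0, 0]

```text
clock: 16.95
eef_pos: [418.0, 188.6, 65.3]
tcp_rot: [-1.582, -0.003, -1.581]
contact_force: [0.6, 0.2, -1.8]
opening: 0.46
```

send_rows:
  series:
    - [0, 0, 0, 0, 0, 0]
    - [0, 0, 0, 0, 0, 0]

```text
clock: 17.15
eef_pos: [423.4, 190.2, 67.3]
tcp_rot: [-1.575, -0.0, -1.581]
contact_force: [0.1, 0.7, -2.4]
opening: 0.462
```

```bash
python3 - <<'E'
from h import *
p,Q=cur();s=r.sense();print(p,Q.as_euler('xyz'),s['contact_force'],s['wrist_torque'])
f=grab('side','side12');g=grab('scene','scene12');w=grab('wrist','wrist12')
crop('side12',300,200,440,330,5,'c19');crop('scene12',320,140,460,260,5,'c20')
E
```

```text
[423.36239059 190.18899915  67.25006579] [-1.57531940e+00 -2.01782009e-04 -1.58102736e+00] [ 0.0933074   0.68869079 -2.37789601] [ 0.05330474 -0.02606754  0.01182841]
```

View pics/c19.png

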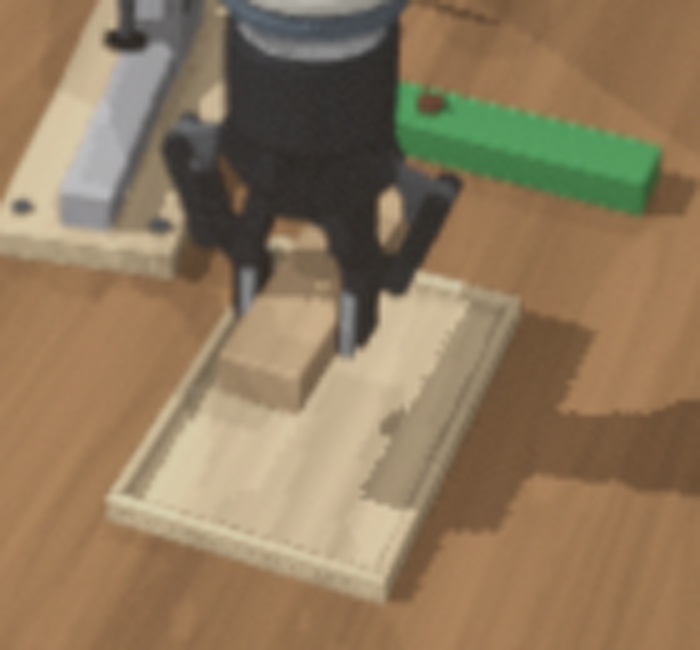

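View pics/c20.png

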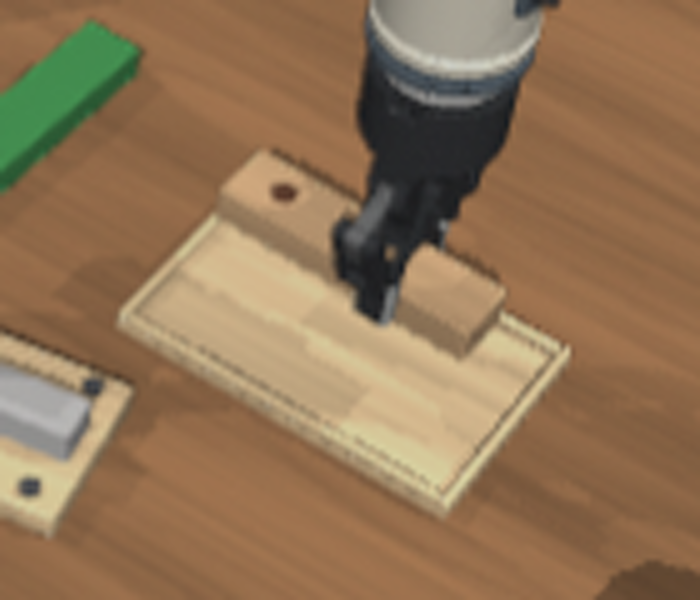

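View pics/wrist12.png

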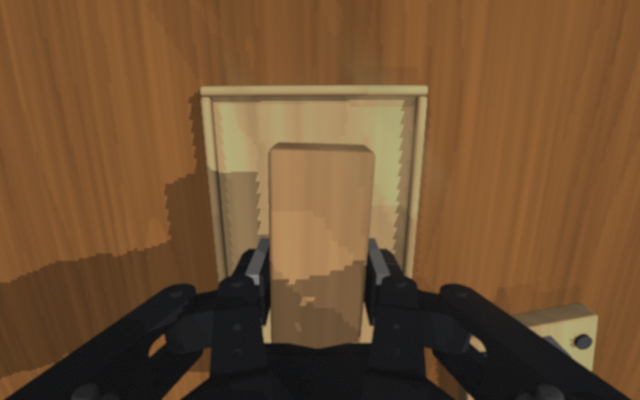

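```bash
python3 - <<'E'
from h import *
w=load('wrist12')
for n,u,v in [('bl',275,160),('br',368,160),('bl2',275,225),('br2',364,225),('mid',320,156)]: print(n,pt(w,u,v).round(1))
zt=pt(w,320,190)[2]; print('top z',zt)
for n,u,v in [('endL',271,147),('endR',373,147)]: print(n,onz(w,u,v,zt).round(1))
for n,u,v in [('trayFL',203,91),('trayFR',426,91)]: print(n,onz(w,u,v,14).round(1))
print(pt(w,240,170),pt(w,395,170))
g=load('scene12'); print('dowel',pt(g,320+284/5,140+193/5))
E
```

```text
bl [409.4 240.8  94.1]
br [443.6 240.4  93.6]
bl2 [408.2 215.2  93.8]
br2 [442.9 214.7  93.2]
mid [425.9 242.   93.8]
top z 93.62705358483124
endL [408.1 245.5  93.6]
endR [445.2 245.1  93.6]
trayFL [357.5 269.1  14. ]
trayFR [488.6 267.7  14. ]
[374.20823997 220.14335182   6.87041065] [474.69082514 219.13882456   6.36286059]
dowel [421.25307577 114.18639111  91.79926479]
```

Well aligned: batten centre (426,165) against tray (424,165). Drop is about 63 mm.

send_rows:
  series:
    - [0, 0.015, 0, 0, 0, 0]
    - [0, 0.015, 0, 0, 0, 0]
    - [0, 0.012, 0, 0, 0, 0]
    - [0, 0.008, 0, 0, 0, 0]
    - [0, 0.004, 0, 0, 0, 0]
    - [0, 0, 0, 0, 0, 0]

```text
clock: 17.9
eef_pos: [421.6, 189.7, 12.6]
tcp_rot: [-1.577, -0.001, -1.582]
contact_force: [-0.2, 0.4, -1.5]
opening: 0.469
```

send_rows:
  series:
    - [0, 0.002, 0, 0, 0, 0]
    - [0, 0.002, 0, 0, 0, 0]
    - [0, 0, 0, 0, 0, 0]

```text
clock: 18.2
eef_pos: [421.8, 189.8, 9.1]
tcp_rot: [-1.576, -0.001, -1.582]
contact_force: [0.1, -0.4, -1.9]
opening: 0.466
```

send_rows:
  series:
    - [0, 0.001, 0, 0, 0, 0]
    - [0, 0.001, 0, 0, 0, 0]
    - [0, 0, 0, 0, 0, 0]

```text
clock: 18.5
eef_pos: [421.6, 189.8, 7.0]
tcp_rot: [-1.577, -0.001, -1.582]
contact_force: [1.1, 0.1, -1.4]
opening: 0.465
```

send_rows:
  series:
    - [0, 0.001, 0, 0, 0, 0]
    - [0, 0.0005, 0, 0, 0, 0]
    - [0, 0, 0, 0, 0, 0]

```text
clock: 18.8
eef_pos: [421.6, 189.8, 5.4]
tcp_rot: [-1.577, -0.001, -1.582]
contact_force: [-1.3, -1.1, -1.5]
opening: 0.465
```

send_rows:
  series:
    - [0, 0.001, 0, 0, 0, 0]
    - [0, 0, 0, 0, 0, 0]

```text
clock: 19.0
eef_pos: [421.8, 189.8, 4.8]
tcp_rot: [-1.576, -0.001, -1.582]
contact_force: [-0.3, -1.1, 3.5]
opening: 0.467
```

```bash
python3 - <<'E'
from h import *
f=grab('wrist','wrist13');g=grab('side','side13');crop('side13',300,200,440,330,5,'c21')
print(pt(f,320,190),pt(f,300,200),pt(f,340,170),r.sense()['contact_force'],r.sense()['eef_pos'])
E
```

```text
[424.31758108 228.78484229  30.88211787] [416.6578784  224.90798699  30.89105158] [431.80427835 236.40194689  30.87865006] [-2.18558091 -0.22395312  5.23507399] [421.75091995 189.83298361   4.72901653]
```

View pics/c21.png

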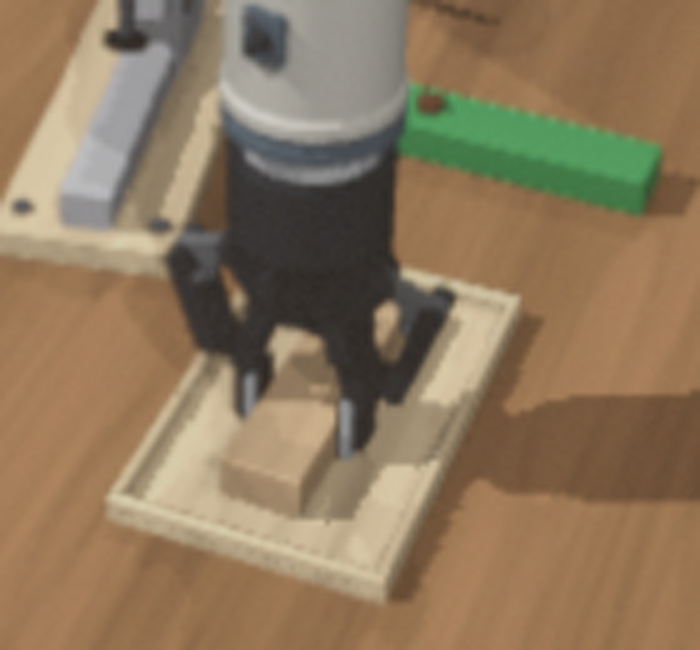

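Touched down (force -1.5 → +5 N, batten top at z≈31). I'll open part way and lift.

send_rows:
  series:
    - [0, 0, 0, 0, 0, 0]
    - [0, 0, 0, 0, 0, 0]
    - [0, 0, 0, 0, 0, 0]
    - [0, 0, 0, 0, 0, 0]
  gripper: 0.66

```text
clock: 19.5
eef_pos: [421.6, 189.8, 4.4]
tcp_rot: [-1.577, -0.001, -1.582]
contact_force: [-1.0, -0.6, -0.2]
opening: 0.662
```

send_rows:
  series:
    - [0, -0.005, 0, 0, 0, 0]
    - [0, -0.015, 0, 0, 0, 0]
    - [0, -0.03, 0, 0, 0, 0]
    - [0, -0.04, 0, 0, 0, 0]
    - [0, -0.045, 0, 0, 0, 0]
    - [0, -0.045, 0, 0, 0, 0]
    - [0, 0, 0, 0, 0, 0]
    - [0, 0, 0, 0, 0, 0]

```text
clock: 20.3
eef_pos: [423.3, 190.1, 185.9]
tcp_rot: [-1.574, 0.001, -1.582]
contact_force: [-0.8, -0.8, -0.9]
opening: 0.658
```

```bash
python3 - <<'E'
from h import *
s=r.sense();print(s['clock'],s['eef_pos'],s['contact_force'])
w=grab('wrist','wrist14');g=grab('scene','scene14');f=grab('side','side14');crop('scene14',195,100,455,260,3,'c22')
P=cloud(w).reshape(-1,3);q=P[(P[:,2]>26)&(P[:,2]<36)&(P[:,0]>370)&(P[:,0]<480)&(P[:,1]>60)&(P[:,1]<260)]
print(cv2.minAreaRect(q[:,:2].astype(np.float32)),np.percentile(q[:,2],[5,50,95]))
E
```

```text
20.3 [423.28517141 190.13810839 185.86360625] [-0.76649104 -0.8283851  -0.91394713]
((421.9842834472656, 164.37843322753906), (159.15631103515625, 40.04777908325195), 87.47601318359375) [29.40376714 30.65511624 31.85597079]
```

View pics/c22.png

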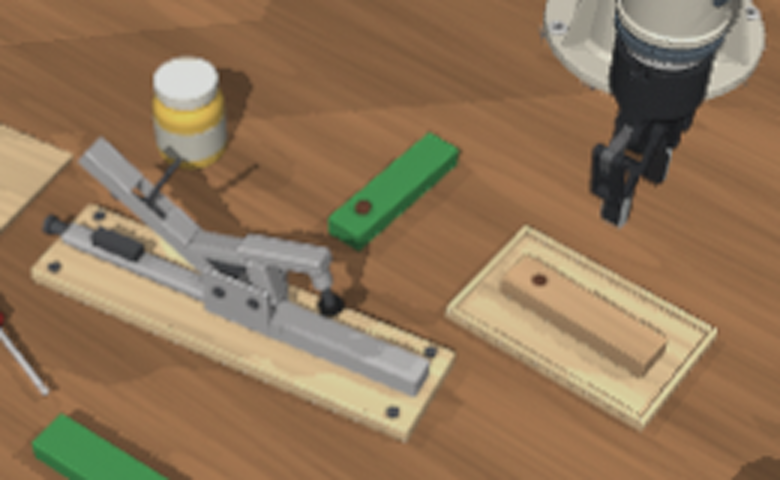

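View pics/wrist14.png

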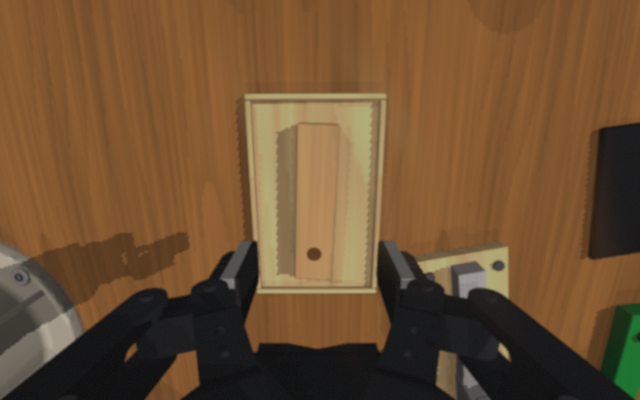

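View pics/side14.png

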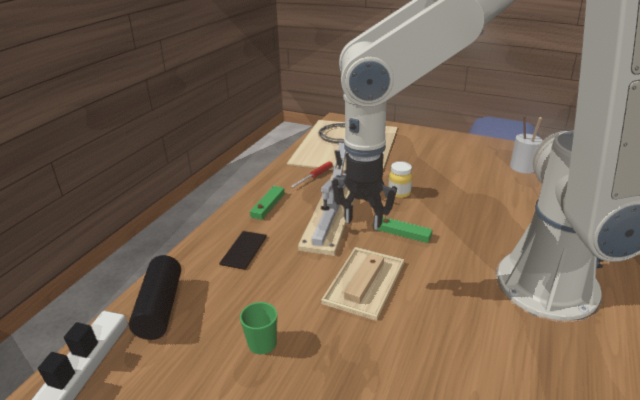

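```bash
python3 - <<'E'
from h import *
w=load('wrist14'); print('dowel z',pt(w,314,254)[2],'around',[pt(w,u,v)[2].round(1) for u,v in((303,245),(325,245),(314,235),(327,262))])
a,b=load('scene0'),load('scene14')
for n,u,v in[('jar',257,125),('green1',326,163),('green2',234,260),('phone',316,294),('cup',455,270),('scr',184,195)]: print(n,(pt(a,u,v)-pt(b,u,v)).round(1))
print(r.sense()['qvel'].round(3)); print(r.sign_off())
E
```

```text
dowel z 30.419983602876073 around [np.float64(30.7), np.float64(30.8), np.float64(30.4), np.float64(30.4)]
jar [-1.  -1.1 -1.3]
green1 [0.7 0.5 0.9]
green2 [-0.8 -1.  -1.9]
phone [-0. -0. -0.]
cup [0.2 0.  0.2]
scr [-1.  -1.7 -2.2]
[ 0.001  0.012 -0.001  0.001  0.001  0.001]
the job is handed in; nothing more can be done
None
```

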